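# Check a mortar cube on the squareness gauge and offer it to the balance

## Robot

A 7-joint arm with a two-finger parallel gripper is mounted at the origin on the work surface. World frame = base frame: x ahead of the robot, y to its left, z up, the work surface at z = 0. Lengths are in m, angles in rad, forces in N, time in s.
With the tool pointing down it reaches from about 0.35 to 0.9 m from the base axis. Payload 8.1 kg.
Tool frame: the origin (TCP) lies between the finger pads; the fingertips stand 25 mm ahead of it and the grasp point (between the pads) lies 6 mm ahead of it; z points along the fingers, y is the direction in which the jaws open and shut (so a half turn about z gives the same grasp; the last joint's range is limited). The gripper opens to 92 mm and grips with 3 to 60 N. Pads are 19 mm wide; open, the fingers measure 130 mm over their backs; the gripper's body (75 mm by 190 mm) begins 47 mm behind the grasp point.
Start: joints at [-1.432, 0.434, 0.025, 1.573, -0.012, 1.134, -0.075], TCP at [0.15, 0.607, 0.252] pointing down, gripper open.
Joint ranges: [-2.62, 2.62], [-0.44, 2.09], [-1.27, 1.32], [0.08, 2.57], [-1.32, 4.46], [0.12, 2], [-2.74, 2.74]. Speed limits (rad/s): [2.22, 2.22, 3.01, 3.01, 3.14, 3.14, 3.14].

## Interface

Orientations are given as a 3x3 rotation matrix whose columns are the frame's x, y, z axes.
In Python, from cell import robot, capture, calibration gives the robot as it stands. The module is installed in compiled form; this text tells all that it offers.
- The arm moves only by the tool servo_tool, never from a script. Its argument "series" is text: rows parted by semicolons, each of 4 numbers parted by spaces: the shift along the tool's x, y, z in m, then the turn about the tool's z in degrees. A call has 1 to 8 rows; each row is the pose to reach, as a shift and turn from the pose commanded when the call began, along the tool's axes at that moment; what a row does not reach only later rows make up. A row lasts 1/8 s, in which the tool goes at most 62.5 mm and 10.7 degrees, less where a joint would pass 70% of its speed; a pose out of reach is approached as far as the arm can. A call with a gripper value outside its range is refused whole. "gripper" is the opening in per cent of the stroke, from 0 (shut) to 100 (fully open), set as the call begins (left out, the last holds). The fingers move at their own pace and stop on an object; the grip force is fixed at half the most. Time passes only in rows, so rows that repeat a pose let the fingers close. It gives the time, the measured TCP pose, the force and the opening at its end, in the units of the state.
- robot.state(): the state, without advancing time (a new reading comes with each control period).
- capture(name): name is "scene" or "side" or "wrist"; returns (picture, depth): 400x640x3 uint8, red, green, blue; 400x640 float32, m along the optical axis (not along the pixel's ray), 0 where there is no reading.
- calibration(name): a dict with "mtx" (3x3 intrinsics, pixels), "T" (4x4, takes a point from camera to world coordinates); the wrist camera has in their place "tool_from_camera" (4x4, takes a point from camera to tool coordinates, whose origin is the TCP and whose axes are the flange's). Camera axes: x right, y down, z forward; pixel columns grow to the right and rows downward; lengths in m; the calibration is good to about 2 mm. A picture is of the moment at which its call begins: read the wrist's pose just before it. calibration takes no time and is no camera call.
- robot.hand_in(): hands the job in, once; it reports no verdict.
The state is a dict: "t": time; "qpos": joint angles; "joint_vel": joint speeds; "effort": joint torques, N m; "tool_pos": TCP position; "eef_rot": TCP orientation; "wrist_force": force on the tool from outside, world axes, zero at the start; "ft_torque": the same for the moment, N m; "gripper_width": finger opening in m.
Only numpy, scipy, OpenCV 4.12 (cv2) and the standard library are available. Lean on these libraries where they do the work, as an engineer would, in place of code of your own. Each camera call takes 0.05 s, during which the arm holds its last target.

## Task

Check the mortar cube with the red and blue crayon strokes on the squareness gauge: standing flat on the gauge's base, slide its red-stroke face gently and fully home, square against the stop bar so that the plunger is pressed in, keep it there about a second for the reading, then draw it back, turn it and do the same with its blue-stroke face. Then carry it over the other specimens and the balance's draught shield and hold it still, upright, centred and square about a centimetre above the rim of the blue weighing tray, so that I can tare the balance before it takes the weight: finish while holding it there. Never touch the tray or bump the balance, and leave everything else where it stands.

Things in the scene. Friction and masses are not known exactly. Their poses are not given: they have to be found in the camera images.
- cube: the specimen: a light grey mortar cube, 50 mm each way, about 280 g, loose, standing on the bench among two similar cubes. Origin at the middle of its underside, z up. Its +x face bears a red crayon stroke (12 mm wide) and its +y face a blue one; each stroke runs on over the edge onto the top. The other two side faces are plain
- red_face (a point): centre of the cube's red-stroke face (+x face), 25 mm above its underside
- blue_face (a point): centre of the cube's blue-stroke face (+y face), 25 mm above its underside
- gauge: squareness gauge, fixed: black granite base 230 x 120 x 20 mm, a low steel stop bar across it, a dial indicator lying face up behind the bar (66 mm above the bench). Origin on the bench below the middle of the bar's front face; x points towards the bar and dial (the way a cube is pushed home), z up. The base is free for 140 mm in front of the bar (x = -140 to 0 mm)
- stop (a point): middle of the stop bar's front face at its foot, on the base's top (20 mm above the bench); axes as the gauge's. The bar is 64 mm long (along y), 12 mm high and 14 mm thick; a cube's face is home when it lies against this front face (the plane x = 0)
- plunger (a joint): the dial's sprung plunger (ball tip, 36 mm above the base, straight above the middle of the bar): 0 = fully out, when its tip stands 5 mm in front of the bar's front face; about 0.005 m when a cube's face lies home against the bar. It yields under about 1 N
- balance: cream top-pan balance, fixed: 310 mm long (x), 215 mm wide, its display panel towards -x. Origin on the bench below the middle of the pan; the pan (165 mm square) is 92 mm above the bench. Around the pan stands a clear draught shield, open at the top: 197 mm square, 3 mm thick, its rim 134 mm above the bench
- tray: loose square blue weighing tray on the balance's pan, 80 x 80 mm outside, walls 2 mm thick, 10 mm high (its rim 102 mm above the bench). Origin at the middle of its underside, axes along its sides
- cube2: another specimen, leave alone: 50 mm mortar cube, darker grey with one green stroke. Origin at the middle of its underside
- cube3: another specimen, leave alone: 50 mm mortar cube without strokes. Origin at the middle of its underside
- master: steel master cylinder of the gauge, 44 mm across, 70 mm high, standing, leave alone. Origin at the middle of its underside
- weight: brass 500 g weight with a knob, 40 mm across, 66 mm high, leave alone. Origin at the middle of its underside
- tin: round aluminium sample tin, 56 mm across, 45 mm high, leave alone. Origin at the middle of its underside
- bottle: white plastic bottle with a red cap, 64 mm across, 170 mm high, leave alone. Origin at the middle of its underside
- brush: hand brush, 190 mm long, lying, leave alone

How it is judged:
By the outcome, as a careful person would: the job done as asked, in the order asked, and still so for the second after the job is handed in, while the arm keeps its last pose, push and grip.
It also fails if it takes over 67 s, if anything falls off the work surface, if the arm or the gripper's body presses on something with over 40 N, if the wrist force passes 120 N, or if a joint passes its speed limit or range.

## Working session

There is one attempt and no reset: what is moved stays moved. The work goes in short steps, Python scripts to look and compute and a tool call to move; the robot and the scene stay as the last step left them, time stands still between calls to the robot, and variables do not carry over. Pictures are saved under pics/ and viewed, and the job is handed in when it is done.

Besides the shell and the picture viewer there is one more tool, called after "Call:" as name(argument=value, ...), one argument or row to a line, values as JSON. servo_tool: Moves the arm, as the interface text tells. Its arguments: {"type":"object","properties":{"series":{"type":"string"},"gripper":{"type":"number"}},"required":["series"]}

```bash
mkdir -p pics; cat > h.py <<'E'
import numpy as np, cv2
from cell import robot, capture, calibration
def save(name, fn, img=None):
    p,d=capture(name); cv2.imwrite('pics/'+fn+'.png', p[:,:,::-1]); np.savez('pics/'+fn+'.npz',p=p,d=d); return p,d
def pts(name,d,T=None):
    c=calibration(name); K=np.array(c['mtx']); T=np.array(c['T']) if T is None else T
    v,u=np.mgrid[0:d.shape[0],0:d.shape[1]]
    P=np.stack([(u-K[0,2])/K[0,0]*d,(v-K[1,2])/K[1,1]*d,d],-1)
    return P@T[:3,:3].T+T[:3,3]
E
python3 - <<'E'
from h import *
s=robot.state(); print({k:np.round(v,4).tolist() for k,v in s.items()})
for n in ['scene','side','wrist']:
    save(n,n+'0'); c=calibration(n); print(n,{k:np.round(v,4).tolist() for k,v in c.items()})
E
```

```text
{'t': 0.0, 'qpos': [-1.4316, 0.4353, 0.025, 1.5741, -0.0116, 1.134, -0.0751], 'joint_vel': [0.0001, -0.0003, -0.0006, -0.0014, 0.0, -0.0, -0.0008], 'effort': [0.0007, -66.7863, 0.9853, -31.4466, -0.0605, 0.0429, 0.0001], 'tool_pos': [0.1496, 0.6063, 0.2509], 'eef_rot': [[-0.9709, 0.2395, -0.0002], [0.2395, 0.9709, -0.0016], [-0.0002, -0.0016, -1.0]], 'wrist_force': [-0.0157, 0.169, -0.1129], 'ft_torque': [-0.0268, -0.0164, 0.0203], 'gripper_width': 0.0918}
scene {'mtx': [[361.377, 0.0, 313.1903], [0.0, 361.377, 203.0355], [0.0, 0.0, 1.0]], 'T': [[-0.133, 0.8077, -0.5744, 1.1103], [0.9911, 0.102, -0.0861, 0.0156], [-0.0109, -0.5807, -0.8141, 0.878], [0.0, 0.0, 0.0, 1.0]]}
side {'mtx': [[509.1022, 0.0, 322.3425], [0.0, 509.1022, 199.5871], [0.0, 0.0, 1.0]], 'T': [[0.9358, 0.195, -0.2938, 1.0235], [0.3524, -0.5439, 0.7615, -1.2072], [-0.0113, -0.8162, -0.5777, 0.9434], [0.0, 0.0, 0.0, 1.0]]}
wrist {'mtx': [[357.04, 0.0, 321.4388], [0.0, 357.04, 199.2876], [0.0, 0.0, 1.0]], 'tool_from_camera': [[0.0006, -0.9604, -0.2787, 0.0763], [1.0, 0.0004, 0.0008, -0.0001], [-0.0007, -0.2787, 0.9604, -0.1319], [0.0, 0.0, 0.0, 1.0]]}
```

View pics/scene0.png

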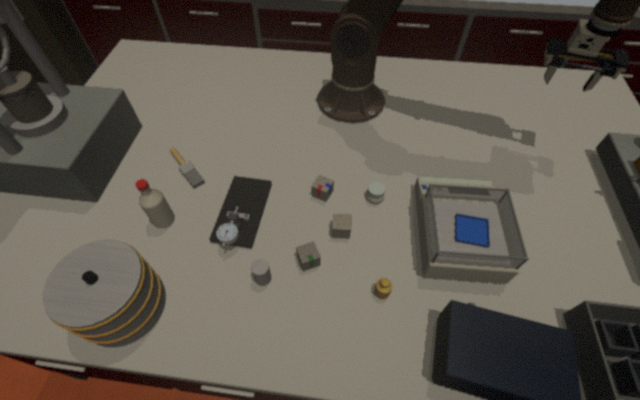

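View pics/side0.png

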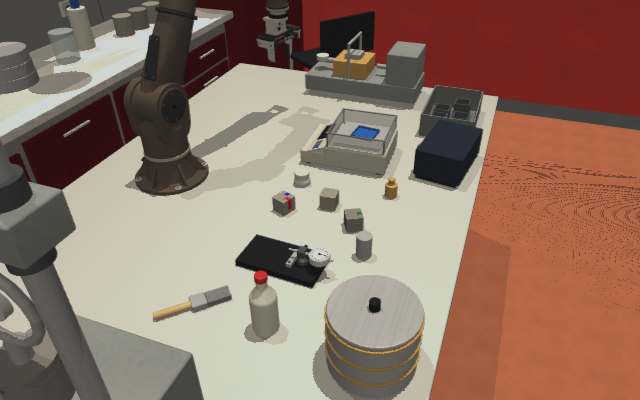

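View pics/wrist0.png

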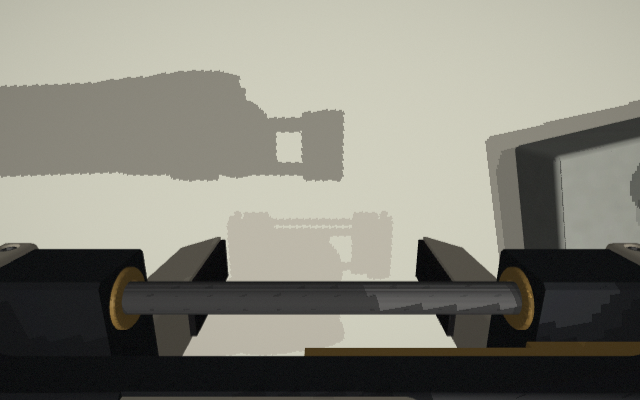

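The scene view shows the marked cube at about (322,187), the gauge base at (242,210) with its dial at (228,232), and the balance at (470,230) with the tray at (472,231). The brush and bottle are on the left. Next I'll measure these positions.

```bash
python3 - <<'E'
from h import *
ims={}
for n in ['scene','side']:
    z=np.load(f'pics/{n}0.npz'); p,d=z['p'],z['d']; P=pts(n,d); hsv=cv2.cvtColor(p,cv2.COLOR_RGB2HSV)
    def rep(nm,m):
        m=m.astype(np.uint8); k,l,st,c=cv2.connectedComponentsWithStats(m)
        for i in range(1,k):
            if st[i,4]>=12:
                q=P[l==i]; q=q[(q[:,2]>-.02)&(q[:,2]<.3)&(q[:,0]>.2)&(q[:,0]<.95)&(abs(q[:,1])<.55)]
                if len(q)>8: print(n,nm,st[i].tolist(),'med',np.round(np.median(q,0),3),'p5',np.round(np.percentile(q,3,0),3),'p95',np.round(np.percentile(q,97,0),3))
    H,S,V=[hsv[...,i].astype(int) for i in range(3)]
    rep('blue',(H>105)&(H<130)&(S>140)&(V>60))
    rep('red',((H<6)|(H>174))&(S>150)&(V>70))
    rep('green',(H>45)&(H<75)&(S>120))
    rep('black',(V<40))
    obj=(P[...,2]>.02)&(P[...,2]<.25)&(P[...,0]>.3)&(P[...,0]<.95)&(abs(P[...,1])<.5)
    rep('obj',obj)
c=cv2.imread('pics/scene0.png')[150:300,190:410]; cv2.imwrite('pics/sc_crop.png',cv2.resize(c,None,fx=3.6,fy=3.6,interpolation=cv2.INTER_CUBIC))
c=cv2.imread('pics/side0.png')[155:300,220:420]; cv2.imwrite('pics/si_crop.png',cv2.resize(c,None,fx=4,fy=4,interpolation=cv2.INTER_CUBIC))
E
```

```text
scene blue [456, 215, 32, 31, 780] med [0.59  0.339 0.093] p5 [0.553 0.304 0.09 ] p95 [0.627 0.375 0.1  ]
scene red [136, 180, 11, 10, 81] med [ 0.606 -0.497  0.169] p5 [ 0.594 -0.51   0.164] p95 [ 0.617 -0.486  0.172]
scene black [243, 192, 6, 13, 21] med [ 0.51  -0.277  0.019] p5 [ 0.493 -0.284  0.017] p95 [ 0.53  -0.27   0.022]
scene black [249, 197, 8, 5, 12] med [ 0.515 -0.252  0.019] p5 [ 0.507 -0.262  0.018] p95 [ 0.521 -0.245  0.022]
scene black [241, 207, 5, 5, 14] med [ 0.552 -0.273  0.018] p5 [ 0.543 -0.279  0.016] p95 [ 0.558 -0.267  0.02 ]
scene black [240, 219, 8, 6, 14] med [ 0.597 -0.26   0.021] p5 [ 0.591 -0.267  0.017] p95 [ 0.613 -0.252  0.061]
scene black [83, 272, 14, 12, 122] med [ 0.864 -0.495  0.18 ] p5 [ 0.854 -0.509  0.168] p95 [ 0.874 -0.488  0.183]
scene black [432, 302, 183, 98, 10404] med [0.89  0.4   0.107] p5 [0.816 0.248 0.03 ] p95 [0.948 0.496 0.109]
scene black [470, 323, 9, 6, 12] med [0.837 0.309 0.107] p5 [0.83  0.303 0.105] p95 [0.843 0.32  0.11 ]
scene black [472, 334, 5, 5, 14] med [0.859 0.309 0.106] p5 [0.855 0.306 0.105] p95 [0.863 0.313 0.
[... 3614 characters left out ...]
[ 0.71  -0.042  0.054]
side obj [356, 231, 17, 24, 355] med [ 0.747 -0.188  0.059] p5 [ 0.725 -0.197  0.023] p95 [ 0.765 -0.159  0.073]
side obj [239, 234, 95, 48, 1710] med [ 0.582 -0.29   0.023] p5 [ 0.444 -0.334  0.02 ] p95 [ 0.676 -0.225  0.068]
side obj [255, 270, 13, 10, 62] med [ 0.604 -0.494  0.169] p5 [ 0.59  -0.5    0.162] p95 [ 0.617 -0.485  0.172]
side obj [330, 275, 92, 45, 2390] med [ 0.864 -0.46   0.162] p5 [ 0.776 -0.498  0.16 ] p95 [ 0.942 -0.411  0.166]
side obj [266, 282, 13, 42, 136] med [ 0.629 -0.494  0.11 ] p5 [ 0.614 -0.5    0.032] p95 [ 0.634 -0.481  0.14 ]
side obj [190, 293, 16, 11, 53] med [ 0.414 -0.49   0.021] p5 [ 0.395 -0.499  0.02 ] p95 [ 0.437 -0.475  0.025]
```

View pics/sc_crop.png

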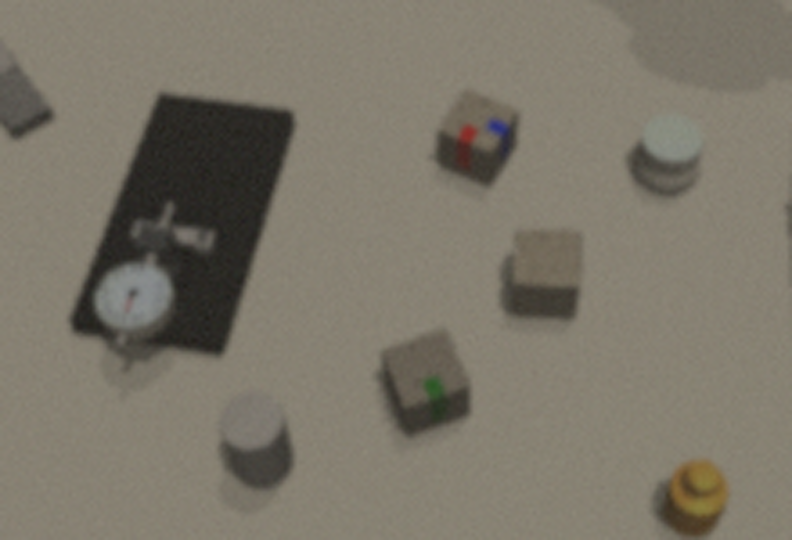

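View pics/si_crop.png

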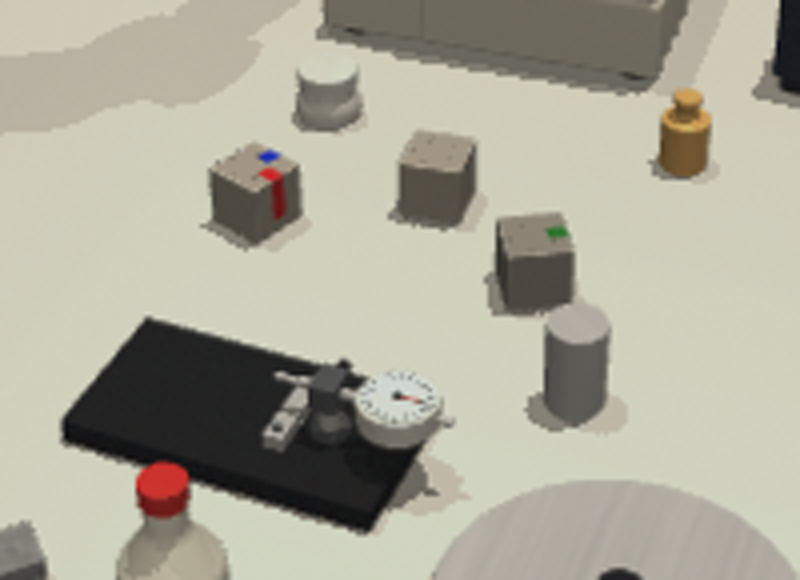

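The red stroke face looks toward world +x, turned a little to -y, and the blue face toward +y. Next I'll fit the gauge, cube and tray poses.

```bash
cat >> h.py <<'E'
def ray_plane(name,uv,z,T=None):
    c=calibration(name); K=np.array(c['mtx']); T=np.array(c['T']) if T is None else T
    uv=np.atleast_2d(np.array(uv,float)); r=np.c_[(uv[:,0]-K[0,2])/K[0,0],(uv[:,1]-K[1,2])/K[1,1],np.ones(len(uv))]@T[:3,:3].T
    t=(z-T[2,3])/r[:,2]; return T[:3,3]+r*t[:,None]
def rect(q):
    (c,wh,a)=cv2.minAreaRect((np.asarray(q)[:,:2]*1000).astype(np.float32)); return np.round(c,1),np.round(wh,1),round(a,1)
E
python3 - <<'E'
from h import *
for n in ['scene','side']:
    z=np.load(f'pics/{n}0.npz'); p,d=z['p'],z['d']; P=pts(n,d)
    V=p.max(2)
    X,Y,Z=P[...,0],P[...,1],P[...,2]
    m=(V<70)&(X>.42)&(X<.72)&(Y>-.37)&(Y<-.2)&(Z>.012)&(Z<.03)
    l=cv2.morphologyEx(m.astype(np.uint8),cv2.MORPH_CLOSE,np.ones((5,5)))
    v,u=np.nonzero(l); print(n,'gauge',rect(ray_plane(n,np.c_[u,v],.02)))
    for nm,(cx,cy) in dict(cube=(.455,-.055),c2=(.685,-.066),c3=(.58,.012)).items():
        m=(abs(X-cx)<.05)&(abs(Y-cy)<.05)&(Z>.044)&(Z<.06)
        v,u=np.nonzero(m); print(n,nm,m.sum(),rect(ray_plane(n,np.c_[u,v],.05)))
    hsv=cv2.cvtColor(p,cv2.COLOR_RGB2HSV);H,S=hsv[...,0],hsv[...,1]
    m=(H>100)&(H<135)&(S>110)&(X>.5)&(X<.68)&(Y>.25)&(Y<.45); print(n,'tray',m.sum(),rect(P[m]))
    m=(X>.3)&(X<.75)&(Y>.2)&(Y<.47)&(Z>.127)&(Z<.14); print(n,'rim',m.sum(),rect(P[m]))
E
```

```text
scene gauge (array([ 552.5, -276.3]), array([120.6, 232.4]), 87.4)
scene cube 245 (array([454. , -53.6]), array([51.4, 51.9]), 69.6)
scene c2 356 (array([682.3, -64.3]), array([52.4, 50.1]), 28.1)
scene c3 288 (array([578.5,  12.8]), array([51.6, 46.6]), 5.8)
scene tray 825 (array([591.1, 338.3]), array([79.6, 81.1]), 84.5)
scene rim 841 (array([582.7, 335.5]), array([206.3, 204.3]), 2.5)
side gauge (array([ 549.3, -283.6]), array([127.9, 231.8]), 87.6)
side cube 182 (array([451.9, -58.6]), array([56.3, 57.5]), 70.0)
side c2 209 (array([680.9, -69.2]), array([50.2, 61. ]), 28.4)
side c3 170 (array([576.7,  10.1]), array([51.7, 58.4]), 4.9)
side tray 232 (array([590.4, 338.6]), array([91.3, 81.8]), 84.6)
side rim 385 (array([580.7, 338.5]), array([205.3, 220.5]), 2.4)
```

Call:
servo_tool(
  series="-0.032 -0.041 0 0; -0.065 -0.081 0 0; -0.1 -0.125 0 1; -0.135 -0.17 0 2; -0.17 -0.213 0 3; -0.205 -0.257 0 4; -0.24 -0.3 0 5; -0.275 -0.345 0 6",
)

```text
t: 1.15
tool_pos: [0.3345, 0.2043, 0.2518]
eef_rot: [[-0.94, 0.34, 0.0], [0.34, 0.94, 0.001], [-0.0, 0.001, -1.0]]
wrist_force: [0.6, 0.1, 0.0]
gripper_width: 0.0922
```

```bash
cat >> h.py <<'E'
def yawR(R): return np.degrees(np.arctan2(R[1,1],R[0,1]))
def go(xyz,yaw_y):  # world TCP target, desired angle of tool y in world deg -> shift, turn
    s=robot.state(); R=np.array(s['eef_rot']); p=np.array(s['tool_pos'])
    sh=R.T@(np.array(xyz)-p); t=yawR(R)-yaw_y; t=(t+180)%360-180
    print('at',np.round(p,4),'yaw',round(yawR(R),2),'t',round(float(s['t']),2),'q',np.round(s['qpos'],2),'F',np.round(s['wrist_force'],2),'M',np.round(s['ft_torque'],3),'w',round(float(s['gripper_width']),4)); print('shift',np.round(sh,4),'turn',round(t,2))
E
python3 - <<'E'
from h import *
go((.454,-.055,.2),69.7)
E
```

```text
at [0.3345 0.2043 0.2518] yaw 70.12 t 1.15 q [-0.93  0.04  0.25  2.11 -0.01  1.    0.56] F [0.56 0.13 0.05] M [-0.024 -0.103  0.037] w 0.0922
shift [-0.2005 -0.2033  0.0518] turn 0.42
```

Call:
servo_tool(
  series="-0.04 -0.04 0 0; -0.08 -0.08 0 0; -0.12 -0.12 0.01 0; -0.155 -0.157 0.02 0; -0.18 -0.183 0.035 0.4; -0.195 -0.198 0.045 0.4; -0.2 -0.203 0.05 0.4; -0.2 -0.203 0.05 0.4",
)

```text
t: 2.15
tool_pos: [0.4529, -0.0526, 0.2015]
eef_rot: [[-0.938, 0.347, -0.001], [0.347, 0.938, 0.0], [0.001, -0.0, -1.0]]
wrist_force: [0.9, 0.0, 0.4]
gripper_width: 0.0919
```

```bash
cat >> h.py <<'E'
def wristT():
    s=robot.state(); T=np.eye(4); T[:3,:3]=s['eef_rot']; T[:3,3]=s['tool_pos']; return T@np.array(calibration('wrist')['tool_from_camera'])
E
python3 - <<'E'
from h import *
go((.454,-.055,.2),69.7)
T=wristT(); p,d=save('wrist','w1'); np.save('pics/w1T.npy',T)
P=pts('wrist',d,T); X,Y,Z=[P[...,i] for i in range(3)]
m=(abs(X-.454)<.06)&(abs(Y+.055)<.06)&(Z>.04)&(Z<.06); 
v,u=np.nonzero(m);print(m.sum(),u.min(),u.max(),v.min(),v.max(),np.median(Z[m]),rect(P[m]),rect(ray_plane('wrist',np.c_[u,v],.05,T)))
E
```

```text
at [ 0.4529 -0.0526  0.2015] yaw 69.72 t 2.15 q [-0.46  0.23  0.56  2.07 -0.15  0.89  1.4 ] F [0.93 0.01 0.38] M [-0.006 -0.04   0.049] w 0.0919
shift [-0.0019 -0.0018  0.0015] turn 0.02
3686 288 349 155 215 0.048998156177433666 (array([447.6, -53. ]), array([50.2, 50.4]), 69.8) (array([446.7, -52.7]), array([49.7, 50.5]), 69.7)
```

View pics/w1.png

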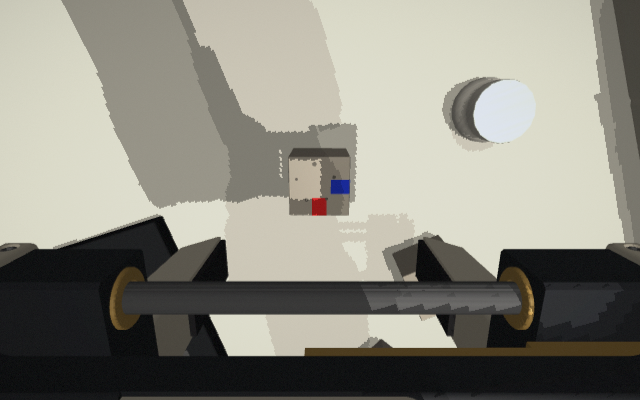

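The wrist picture shows the cube top at (320,185), red stroke at (319,207) and blue at (340,187). I'll descend onto it.

Call:
servo_tool(
  series="0.002 -0.001 0.03 0; 0.005 -0.002 0.07 0; 0.005 -0.002 0.11 0; 0.005 -0.002 0.14 0; 0.005 -0.002 0.155 0; 0.005 -0.002 0.1635 0; 0.005 -0.002 0.1635 0",
)

```text
t: 3.08
tool_pos: [0.4481, -0.0527, 0.0385]
eef_rot: [[-0.938, 0.346, 0.0], [0.346, 0.938, 0.0], [-0.0, 0.0, -1.0]]
wrist_force: [-0.4, 0.8, 0.1]
gripper_width: 0.0917
```

```bash
python3 - <<'E'
from h import *
go((.4473,-.053,.037),69.75)
E
```

```text
at [ 0.4481 -0.0527  0.0385] yaw 69.76 t 3.08 q [-0.29  0.5   0.38  2.22 -0.4   0.48  1.63] F [-0.39  0.83  0.06] M [-0.004 -0.025 -0.026] w 0.0917
shift [ 0.0007 -0.0005  0.0015] turn 0.01
```

Call:
servo_tool(
  series="0.001 -0.0005 0.0015 0; 0.001 -0.0005 0.0015 0; 0.001 -0.0005 0.0015 0; 0.001 -0.0005 0.0015 0; 0.001 -0.0005 0.0015 0; 0.001 -0.0005 0.0015 0",
  gripper=0,
)

```text
t: 3.82
tool_pos: [0.4468, -0.0531, 0.0368]
eef_rot: [[-0.938, 0.346, 0.0], [0.346, 0.938, 0.0], [-0.0, 0.0, -1.0]]
wrist_force: [0.1, 0.4, 3.0]
gripper_width: 0.0496
```

```bash
python3 - <<'E'
from h import *
go((.4473,-.053,.037),69.75)
save('wrist','w2'); go((.4473,-.053,.12),69.75)
E
```

```text
at [ 0.4468 -0.0531  0.0368] yaw 69.74 t 3.83 q [-0.29  0.51  0.38  2.23 -0.41  0.47  1.63] F [0.14 0.43 2.97] M [0.042 0.096 0.016] w 0.0496
shift [-0.0005  0.0003 -0.0002] turn -0.01
at [ 0.4468 -0.0531  0.0368] yaw 69.74 t 3.88 q [-0.29  0.51  0.38  2.23 -0.41  0.47  1.63] F [-0.75  0.35  3.42] M [ 0.022  0.069 -0.044] w 0.0497
shift [-0.0005  0.0003 -0.0832] turn -0.01
```

View pics/w2.png

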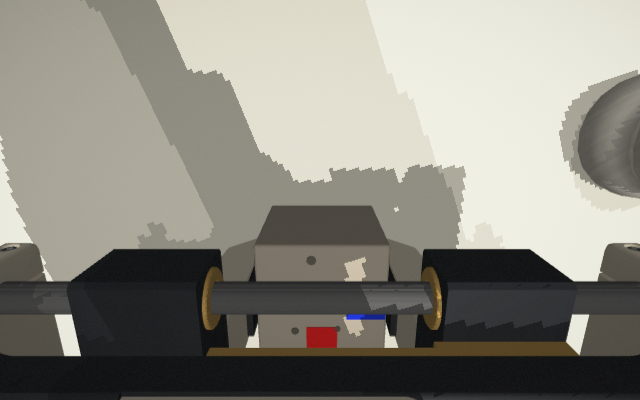

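The cube is held, with its rear top edge at row 245. Now I'll compute its offset in the hand and lift.

Call:
servo_tool(
  series="0 0 -0.01 0; 0 0 -0.035 0; 0 0 -0.075 0; 0 0 -0.115 0; 0 0 -0.145 0; 0 0 -0.16 0; 0 0 -0.163 0",
)

```text
t: 4.75
tool_pos: [0.4468, -0.0532, 0.2007]
eef_rot: [[-0.938, 0.346, 0.002], [0.346, 0.938, 0.001], [-0.001, 0.001, -1.0]]
wrist_force: [-0.5, -0.2, -2.6]
gripper_width: 0.0499
```

```bash
python3 - <<'E'
from h import *
go((.6,-.275,.2),87.5)
z=np.load('pics/w2.npz');p,d=z['p'],z['d']
Tt=np.array(calibration('wrist')['tool_from_camera'])
P=pts('wrist',d,Tt)
# rear top edge: scan columns 270..370
for u in (275,290,320,350,375):
    col=P[200:275,u]; print(u,[(200+i,*np.round(col[i]*1000,1)) for i in (42,43,44,45,46,47,48,50,60)][::2])
E
```

```text
at [ 0.4468 -0.0532  0.2007] yaw 69.74 t 4.75 q [-0.49  0.22  0.59  2.08 -0.16  0.88  1.4 ] F [-0.46 -0.16 -2.64] M [ 0.016  0.004 -0.025] w 0.0499
shift [-0.2205 -0.1551  0.0009] turn -17.76
275 [(242, np.float64(24.2), np.float64(-17.3), np.float64(-9.3)), (244, np.float64(23.9), np.float64(-17.2), np.float64(-10.4)), (246, np.float64(23.2), np.float64(-17.2), np.float64(-10.6)), (248, np.float64(23.2), np.float64(-16.9), np.float64(-12.5)), (260, np.float64(18.4), np.float64(-17.1), np.float64(-12.3))]
290 [(242, np.float64(24.4), np.float64(-11.7), np.float64(-9.8)), (244, np.float64(24.3), np.float64(-11.6), np.float64(-11.3)), (246, np.float64(23.9), np.float64(-11.5), np.float64(-12.3)), (248, np.float64(23.2), np.float64(-11.5), np.float64(-12.3)), (260, np.float64(18.4), np.float64(-11.6), np.float64(-12.3))]
320 [(242, np.float64(24.3), np.float64(-0.6), np.float64(-9.5)), (244, np.float64(24.1), np.float64(-0.6), np.float64(-11.0)), (246, np.float64(23.6), np.float64(-0.6), np.float64(-11.6)), (248, np.float64(22.9), np.float64(-0.6), np.float64(-11.7)), (260, np.float64(18.4), np.float64(-0.6), np.float64(-12.3))]
350 [(242, np.float64(24.4), np.float64(10.4), np.float64(-9.7)), (244, np.float64(24.0), np.float64(10.4), np.float64(-10.6)), (246, np.float64(24.1), np.float64(10.2), np.float64(-12.6)), (248, np.float64(22.8), np.float64(10.3), np.float64(-11.5)), (260, np.float64(18.0), np.float64(10.4), np.float64(-11.6))]
375 [(242, np.float64(24.1), np.float64(19.8), np.float64(-9.1)), (244, np.float64(24.1), np.float64(19.5), np.float64(-10.9)), (246, np.float64(23.4), np.float64(19.5), np.float64(-11.1)), (248, np.float64(23.1), np.float64(19.4), np.float64(-12.3)), (260, np.float64(17.8), np.float64(19.7), np.float64(-11.2))]
```

Call:
servo_tool(
  series="-0.015 -0.01 0 -2; -0.05 -0.035 0 -5; -0.095 -0.067 0 -9; -0.14 -0.098 0 -13; -0.18 -0.127 0 -16; -0.208 -0.146 0 -17.8; -0.22 -0.155 0 -17.8; -0.22 -0.155 0 -17.8",
)

```text
t: 5.75
tool_pos: [0.5988, -0.2751, 0.1987]
eef_rot: [[-0.999, 0.045, -0.002], [0.045, 0.999, 0.0], [0.002, 0.0, -1.0]]
wrist_force: [-0.7, -0.8, -3.0]
gripper_width: 0.0498
```

```bash
python3 - <<'E'
from h import *
T=wristT(); p,d=save('wrist','w3'); np.save('pics/w3T.npy',T)
go((.48,-.273,.2),87.5)
P=pts('wrist',d,T)
for (u,v) in [(320,200),(320,150),(320,100),(250,100),(400,100),(320,50)]: print(u,v,np.round(P[v,u],4))
E
```

```text
at [ 0.5987 -0.274   0.1989] yaw 87.51 t 5.8 q [ 0.02  0.57  0.52  1.58 -0.31  1.08  2.14] F [ 0.1   0.28 -2.36] M [ 0.082 -0.037 -0.017] w 0.0499
shift [ 0.1186 -0.0042 -0.0009] turn 0.01
320 200 [ 0.5996 -0.2759  0.066 ]
320 150 [ 0.568  -0.2746  0.018 ]
320 100 [ 0.5258 -0.2727  0.0185]
250 100 [ 0.5232 -0.3314  0.0193]
400 100 [ 0.5291 -0.2013 -0.0007]
320 50 [ 0.4867 -0.2709  0.0184]
```

View pics/w3.png

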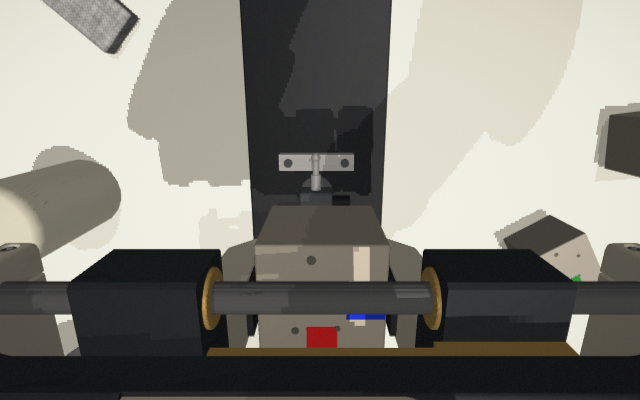

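The stop bar is at cols 279–354, rows 154–171, with the plunger over its middle at (316,155).

```bash
cat > bar.py <<'E'
from h import *
import sys
fn=sys.argv[1]
z=np.load(f'pics/{fn}.npz');p,d=z['p'],z['d'];T=np.load(f'pics/{fn}T.npy')
P=pts('wrist',d,T);X,Y,Z=[P[...,i] for i in range(3)]
g=p.min(2)
m=(g>85)&(abs(Z-.032)<.006)&(X>.52)&(X<.64)&(abs(Y+.277)<.045)
k,l,st,c=cv2.connectedComponentsWithStats(m.astype(np.uint8)); print(st[:6])
v,u=np.nonzero(m); q=ray_plane('wrist',np.c_[u,v],.032,T); print('bar',rect(q))
# front edge: per column first row
E1=[];
for uu in range(u.min()+3,u.max()-2):
    vv=v[u==uu]
    if len(vv): E1.append((uu,vv.min()-.5))
E1=np.array(E1); 
bad=abs(E1[:,0]-316)<8; f=ray_plane('wrist',E1[~bad],.032,T); 
vx,vy,x0,y0=cv2.fitLine(f[:,:2].astype(np.float32),cv2.DIST_HUBER,0,1e-4,1e-4).ravel(); print('front edge dir',np.degrees(np.arctan2(vy,vx)),'pt',x0,y0, 'ends',f[0],f[-1])
# base long edges at z=.02
B=(g<75)
for r0,r1 in ((5,150),):
    for side in (0,1):
        pp=[]
        for r in range(r0,r1,3):
            xs=np.nonzero(B[r,230:410])[0]
            pp.append((230+(xs.min()-.5 if side==0 else xs.max()+.5),r))
        pp=np.array(pp); q=ray_plane('wrist',pp,.02 ,T)
        vx,vy,x0,y0=cv2.fitLine(q[:,:2].astype(np.float32),cv2.DIST_HUBER,0,1e-4,1e-4).ravel(); print('side',side,np.degrees(np.arctan(vy/vx)),'y at x=.5:',y0+(.5-x0)*vy/vx,'x=.58',y0+(.58-x0)*vy/vx)
E
python3 bar.py w3
```

```text
[[     0      0    640    400 254943]
 [   278    154     35     17    520]
 [   319    154     35     17    537]]
bar (array([ 576. , -278.5]), array([63.4, 13.7]), 87.5)
front edge dir 87.47043 pt 0.568431 -0.28465706 ends [ 0.56743046 -0.30730552  0.032     ] [ 0.56998761 -0.24942281  0.032     ]
side 0 -2.449288 y at x=.5: -0.33445933 x=.58 -0.33788127
side 1 -2.3953533 y at x=.5: -0.21599665 x=.58 -0.21934314
```

Call:
servo_tool(
  series="0.02 -0.001 0 0; 0.055 -0.003 0 0; 0.09 -0.005 0.01 0; 0.108 -0.006 0.035 0; 0.11 -0.006 0.07 0; 0.11 -0.006 0.105 0; 0.11 -0.006 0.128 0; 0.11 -0.006 0.135 0",
)

```text
t: 6.8
tool_pos: [0.4883, -0.274, 0.0637]
eef_rot: [[-0.999, 0.042, -0.002], [0.042, 0.999, 0.002], [0.002, 0.002, -1.0]]
wrist_force: [-0.1, 0.5, -2.3]
gripper_width: 0.0497
```

```bash
python3 - <<'E'
from h import *
go((.4891,-.2748,.0575),87.53)
E
```

```text
at [ 0.4883 -0.274   0.0637] yaw 87.61 t 6.8 q [ 0.11  0.59  0.44  1.95 -0.38  0.69  2.31] F [-0.05  0.45 -2.3 ] M [ 0.004  0.026 -0.016] w 0.0497
shift [-0.0008 -0.0008  0.0062] turn 0.08
```

Call:
servo_tool(
  series="-0.0005 -0.0005 0.003 0; -0.0008 -0.0008 0.005 0.1; -0.0008 -0.0008 0.006 0.1; -0.0008 -0.0008 0.006 0.1",
)

```text
t: 7.3
tool_pos: [0.4902, -0.2769, 0.0591]
eef_rot: [[-0.999, 0.045, 0.001], [0.045, 0.999, -0.0], [-0.001, -0.0, -1.0]]
wrist_force: [0.0, 0.4, -2.9]
gripper_width: 0.0502
```

```bash
python3 - <<'E'
from h import *
go((.4891,-.2748,.0568),87.53)
E
```

```text
at [ 0.4902 -0.2769  0.0591] yaw 87.44 t 7.3 q [ 0.11  0.6   0.43  1.94 -0.39  0.68  2.31] F [ 0.03  0.4  -2.88] M [ 0.028 -0.025  0.034] w 0.0502
shift [0.0012 0.0021 0.0023] turn -0.09
```

Call:
servo_tool(
  series="0 0.0015 0.0015 0; 0 0.0015 0.0025 0; 0 0.0015 0.0025 0",
)

```text
t: 7.68
tool_pos: [0.4902, -0.2751, 0.0569]
eef_rot: [[-0.999, 0.045, 0.0], [0.045, 0.999, 0.001], [-0.0, 0.001, -1.0]]
wrist_force: [-2.4, 1.1, 7.3]
gripper_width: 0.0498
```

```bash
python3 - <<'E'
from h import *
go((.4891,-.2748,.0568),87.53)
E
```

```text
at [ 0.4902 -0.2751  0.0569] yaw 87.44 t 7.67 q [ 0.11  0.6   0.43  1.95 -0.39  0.68  2.31] F [-2.36  1.15  7.28] M [0.456 0.555 0.035] w 0.0498
shift [0.0011 0.0003 0.0001] turn -0.09
```

Call:
servo_tool(
  series="0 0 -0.0005 0; 0 0 -0.0005 0; 0 0 -0.0005 0",
  gripper=70,
)

```text
t: 8.05
tool_pos: [0.4902, -0.2754, 0.0567]
eef_rot: [[-0.999, 0.045, 0.0], [0.045, 0.999, -0.0], [-0.0, -0.0, -1.0]]
wrist_force: [0.6, 0.1, -0.4]
gripper_width: 0.0641
```

Call:
servo_tool(
  series="0 0 0 0; 0 0 0 0; 0 0 0 0; 0 0 0 0",
  gripper=0,
)

```text
t: 8.55
tool_pos: [0.4901, -0.2753, 0.0567]
eef_rot: [[-0.999, 0.045, -0.0], [0.045, 0.999, 0.0], [0.0, 0.0, -1.0]]
wrist_force: [-0.1, -0.1, -1.2]
gripper_width: 0.0499
```

```bash
python3 - <<'E'
from h import *
go((.5233,-.2763,.0568),87.53)
E
```

```text
at [ 0.4901 -0.2753  0.0567] yaw 87.44 t 8.55 q [ 0.11  0.6   0.43  1.95 -0.39  0.67  2.31] F [-0.13 -0.05 -1.16] M [ 0.    -0.026  0.004] w 0.0499
shift [-0.0332  0.0005 -0.0001] turn -0.09
```

Call:
servo_tool(
  series="-0.004 0 0 0; -0.011 0 0 0; -0.019 0 0 0; -0.027 0 0 0; -0.035 0 0 0; -0.041 0 0 0; -0.045 0 0 0; -0.045 0 0 0",
)

```text
t: 9.55
tool_pos: [0.5359, -0.2773, 0.0567]
eef_rot: [[-0.999, 0.044, 0.001], [0.044, 0.999, -0.0], [-0.001, -0.0, -1.0]]
wrist_force: [0.6, -0.2, -1.1]
gripper_width: 0.0498
```

```bash
python3 - <<'E'
from h import *
save('scene','s4'); p,d=save('side','d4')
go((.5433,-.2769,.0567),87.5)
c=cv2.imread('pics/d4.png')[225:290,230:340]; cv2.imwrite('pics/d4c.png',cv2.resize(c,None,fx=7,fy=7,interpolation=cv2.INTER_CUBIC))
E
```

```text
at [ 0.5357 -0.2772  0.0567] yaw 87.46 t 9.65 q [ 0.09  0.65  0.44  1.84 -0.39  0.73  2.27] F [ 0.32 -0.36 -1.26] M [ 0.003 -0.195  0.003] w 0.0498
shift [-0.0076  0.0007  0.    ] turn -0.04
```

View pics/d4c.png

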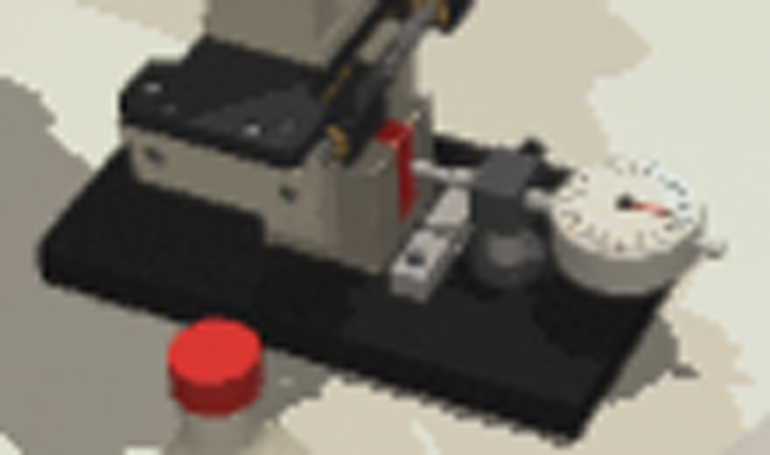

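The side view shows the red face just short of the bar, with the plunger at the stroke. I'll creep on.

Call:
servo_tool(
  series="-0.0015 0 0 0; -0.003 0 0 0; -0.0045 0 0 0; -0.006 0 0 0; -0.006 0 0 0",
)

```text
t: 10.28
tool_pos: [0.5407, -0.2777, 0.0567]
eef_rot: [[-0.999, 0.045, -0.001], [0.045, 0.999, 0.0], [0.001, 0.0, -1.0]]
wrist_force: [-4.2, 1.0, 2.9]
gripper_width: 0.0498
```

Call:
servo_tool(
  series="-0.0005 0 0 0; -0.0005 0 0 0",
)

```text
t: 10.52
tool_pos: [0.5415, -0.2777, 0.0567]
eef_rot: [[-0.999, 0.045, -0.0], [0.045, 0.999, 0.0], [0.0, 0.0, -1.0]]
wrist_force: [-4.4, 1.2, 2.3]
gripper_width: 0.0502
```

```bash
python3 - <<'E'
from h import *
go((.5433,-.2769,.0567),87.5)
p,d=save('side','d5')
c=cv2.imread('pics/d5.png')[225:290,230:340]; cv2.imwrite('pics/d5c.png',cv2.resize(c,None,fx=7,fy=7,interpolation=cv2.INTER_CUBIC))
E
```

```text
at [ 0.5415 -0.2777  0.0567] yaw 87.44 t 10.53 q [ 0.09  0.66  0.44  1.83 -0.39  0.74  2.27] F [-4.44  1.2   2.27] M [0.044 0.926 0.007] w 0.0502
shift [-0.0018  0.0008 -0.    ] turn -0.06
```

View pics/d5c.png

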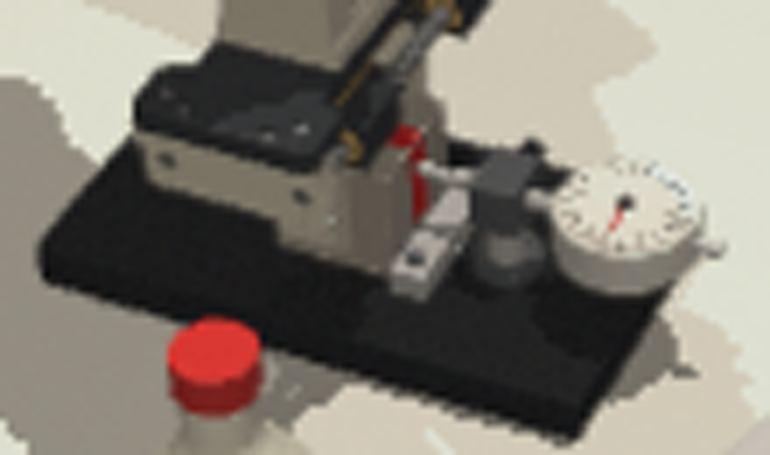

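The needle has turned, so the plunger is moving. The force stayed flat over the last 0.8 mm, so it isn't at the bar yet and I'll continue.

Call:
servo_tool(
  series="-0.001 0 0 0; -0.001 0 0 0",
)

```text
t: 10.82
tool_pos: [0.5426, -0.2777, 0.0567]
eef_rot: [[-0.999, 0.045, 0.0], [0.045, 0.999, -0.0], [-0.0, -0.0, -1.0]]
wrist_force: [-4.7, -0.3, 2.3]
gripper_width: 0.0498
```

Call:
servo_tool(
  series="-0.001 0 0 0; -0.001 0 0 0",
)

```text
t: 11.08
tool_pos: [0.5436, -0.2777, 0.0567]
eef_rot: [[-0.999, 0.045, 0.0], [0.045, 0.999, -0.0], [-0.0, -0.0, -1.0]]
wrist_force: [-4.1, 0.1, 1.7]
gripper_width: 0.0501
```

Call:
servo_tool(
  series="-0.001 0 0 0; -0.001 0 0 0",
)

```text
t: 11.32
tool_pos: [0.5438, -0.2777, 0.0567]
eef_rot: [[-0.999, 0.045, -0.001], [0.045, 0.999, 0.0], [0.001, 0.0, -1.0]]
wrist_force: [-8.2, 0.3, 5.1]
gripper_width: 0.0499
```

```bash
python3 - <<'E'
from h import *
go((.5433,-.2769,.0567),87.5)
p,d=save('side','d6')
c=cv2.imread('pics/d6.png')[225:290,230:340]; cv2.imwrite('pics/d6c.png',cv2.resize(c,None,fx=7,fy=7,interpolation=cv2.INTER_CUBIC))
E
```

```text
at [ 0.5438 -0.2777  0.0567] yaw 87.43 t 11.32 q [ 0.09  0.66  0.44  1.82 -0.39  0.75  2.27] F [-8.21  0.35  5.09] M [0.12  1.496 0.043] w 0.0499
shift [0.0005 0.0008 0.    ] turn -0.07
```

View pics/d6c.png

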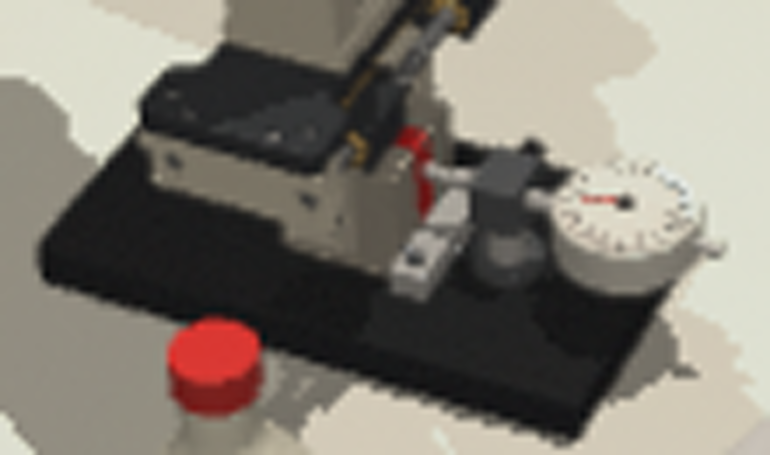

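The arm has stopped at x=0.5438 with 8 N and almost no yaw moment, so the red face is home. I'll hold it there.

Call:
servo_tool(
  series="0 0 0 0; 0 0 0 0; 0 0 0 0; 0 0 0 0; 0 0 0 0; 0 0 0 0; 0 0 0 0; 0 0 0 0",
)

```text
t: 12.38
tool_pos: [0.5438, -0.2777, 0.0567]
eef_rot: [[-0.999, 0.045, -0.001], [0.045, 0.999, 0.0], [0.001, 0.0, -1.0]]
wrist_force: [-7.5, -0.1, 5.5]
gripper_width: 0.0502
```

Call:
servo_tool(
  series="0 0 0 0; 0 0 0 0; 0 0 0 0",
)

```text
t: 12.75
tool_pos: [0.5438, -0.2778, 0.0567]
eef_rot: [[-0.999, 0.045, -0.001], [0.045, 0.999, 0.0], [0.001, 0.0, -1.0]]
wrist_force: [-6.8, 0.9, 5.1]
gripper_width: 0.0498
```

```bash
python3 - <<'E'
from h import *
go((.4741,-.2738,.0567),87.5)
p,d=save('side','d7')
c=cv2.imread('pics/d7.png')[225:290,230:340]; cv2.imwrite('pics/d7c.png',cv2.resize(c,None,fx=7,fy=7,interpolation=cv2.INTER_CUBIC))
E
```

```text
at [ 0.5438 -0.2778  0.0567] yaw 87.43 t 12.75 q [ 0.09  0.66  0.44  1.82 -0.39  0.75  2.27] F [-6.85  0.9   5.1 ] M [0.139 1.534 0.084] w 0.0498
shift [0.0698 0.0008 0.0001] turn -0.07
```

View pics/d7c.png

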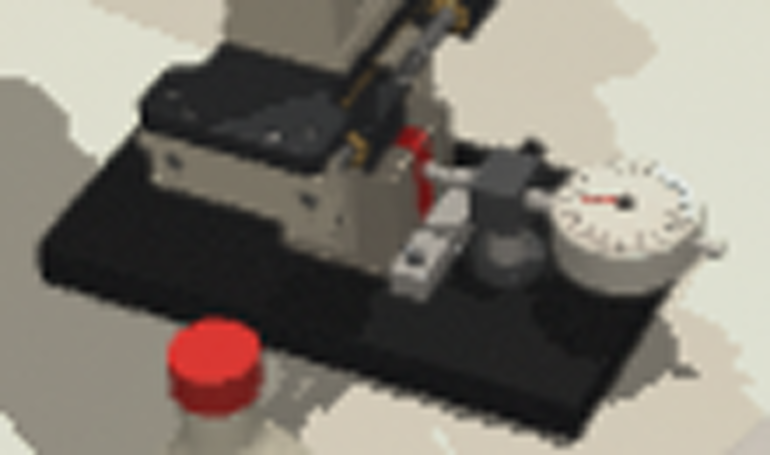

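The needle is steady. I'll draw back, then release.

Call:
servo_tool(
  series="0.004 0 0 0; 0.011 0 0 0; 0.02 0 0 0; 0.031 0 0 0; 0.043 0 0 0; 0.055 0 0 0; 0.065 0 0 0; 0.07 0 0 0",
)

```text
t: 13.8
tool_pos: [0.4738, -0.2747, 0.0568]
eef_rot: [[-0.999, 0.045, -0.0], [0.045, 0.999, 0.0], [0.0, 0.0, -1.0]]
wrist_force: [-0.3, -0.5, -2.5]
gripper_width: 0.0501
```

Call:
servo_tool(
  series="0 0 0 0; 0 0 0 0; 0 0 0 0; 0 0 0 0; 0 0 0 0; 0 0 0 0",
  gripper=100,
)

```text
t: 14.55
tool_pos: [0.4746, -0.2746, 0.0567]
eef_rot: [[-0.999, 0.045, -0.0], [0.045, 0.999, 0.0], [0.0, 0.0, -1.0]]
wrist_force: [0.2, 0.1, 0.5]
gripper_width: 0.0916
```

```bash
python3 - <<'E'
from h import *
go((.4741,-.2738,.0567),87.5)
T=wristT(); p,d=save('wrist','w8')
P=pts('wrist',d,np.array(calibration('wrist')['tool_from_camera']))
print([np.round(P[v,320]*1000,1) for v in (240,242,244,246,248,252,260)])
E
```

```text
at [ 0.4746 -0.2746  0.0567] yaw 87.45 t 14.55 q [ 0.12  0.58  0.43  1.98 -0.39  0.66  2.33] F [0.17 0.12 0.53] M [ 0.005  0.008 -0.026] w 0.0916
shift [ 0.0006  0.0008 -0.    ] turn -0.05
[array([ 25.4,  -0.3, -10.3]), array([ 25. ,  -0.3, -11.1]), array([ 24.5,  -0.3, -11.8]), array([ 24. ,  -0.3, -12.5]), array([ 23.4,  -0.3, -12.9]), array([ 21.6,  -0.3, -12.4]), array([ 18.1,  -0.3, -11.7])]
```

View pics/w8.png

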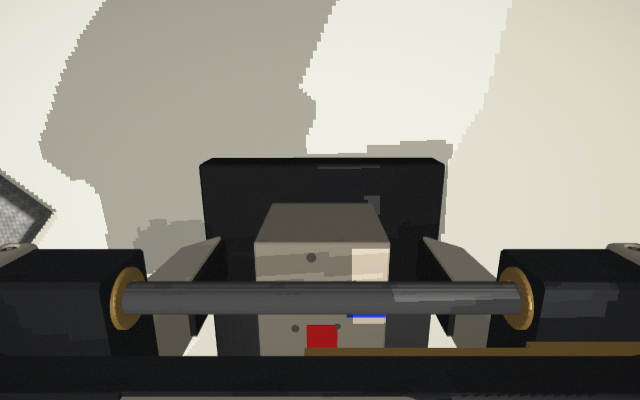

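Call:
servo_tool(
  series="0 0 -0.015 0; 0 0 -0.04 0; 0 0 -0.055 8; 0 0 -0.055 18; 0 0 -0.055 28; 0 0 -0.055 38; 0 0 -0.055 48; 0 0 -0.055 58",
)

```text
t: 15.6
tool_pos: [0.4749, -0.2746, 0.1128]
eef_rot: [[-0.487, 0.874, 0.001], [0.874, 0.487, 0.0], [-0.0, 0.001, -1.0]]
wrist_force: [0.3, -0.1, -0.0]
gripper_width: 0.0923
```

Call:
servo_tool(
  series="0 0 0 10; 0 0 0 20; 0 0 0 29; 0 0 0 32; 0 0 0 32",
)

```text
t: 16.23
tool_pos: [0.4749, -0.2745, 0.1124]
eef_rot: [[0.044, 0.999, 0.001], [0.999, -0.044, 0.0], [0.0, 0.001, -1.0]]
wrist_force: [0.3, 0.6, -0.2]
gripper_width: 0.0918
```

```bash
python3 - <<'E'
from h import *
go((.4750,-.2746,.0567),-2.5)
E
```

```text
at [ 0.4749 -0.2745  0.1124] yaw -2.51 t 16.23 q [-0.2   0.63  0.93  1.97 -0.66  0.88  1.04] F [ 0.35  0.59 -0.21] M [-0.04   0.049 -0.003] w 0.0918
shift [-0.0001  0.0001  0.0557] turn -0.01
```

Call:
servo_tool(
  series="0 0 0.015 0; 0 0 0.035 0; 0 0 0.05 0; 0 0 0.055 0; 0 0 0.0555 0; 0 0 0.0555 0",
)

```text
t: 16.98
tool_pos: [0.4748, -0.275, 0.0565]
eef_rot: [[0.045, 0.999, 0.0], [0.999, -0.045, -0.0], [-0.0, 0.0, -1.0]]
wrist_force: [-0.3, 0.8, 0.8]
gripper_width: 0.0917
```

Call:
servo_tool(
  series="0 0 0 0; 0 0 0 0; 0 0 0 0; 0 0 0 0; 0 0 0 0",
  gripper=0,
)

```text
t: 17.6
tool_pos: [0.4747, -0.2746, 0.0563]
eef_rot: [[0.045, 0.999, 0.0], [0.999, -0.045, 0.0], [0.0, 0.0, -1.0]]
wrist_force: [-0.8, -0.2, 0.8]
gripper_width: 0.0501
```

```bash
python3 - <<'E'
from h import *
go((.4750,-.2746,.0567),-2.5)
T=wristT(); p,d=save('wrist','w9')
P=pts('wrist',d,np.array(calibration('wrist')['tool_from_camera']))
print([np.round(P[v,320]*1000,1) for v in (240,242,244,246,248,252,260)])
E
```

```text
at [ 0.4747 -0.2746  0.0563] yaw -2.55 t 17.6 q [-0.14  0.7   0.84  2.   -0.75  0.78  1.11] F [-0.77 -0.15  0.79] M [-0.104  0.044  0.023] w 0.0501
shift [ 0.      0.0003 -0.0004] turn -0.05
[array([ 25. ,  -1.6, -11.4]), array([ 24.8,  -1.6, -12.7]), array([ 24.4,  -1.6, -13.6]), array([ 23.9,  -1.6, -14.2]), array([ 22.9,  -1.6, -13.7]), array([ 20.8,  -1.6, -12.7]), array([ 17.6,  -1.6, -12.5])]
```

View pics/w9.png

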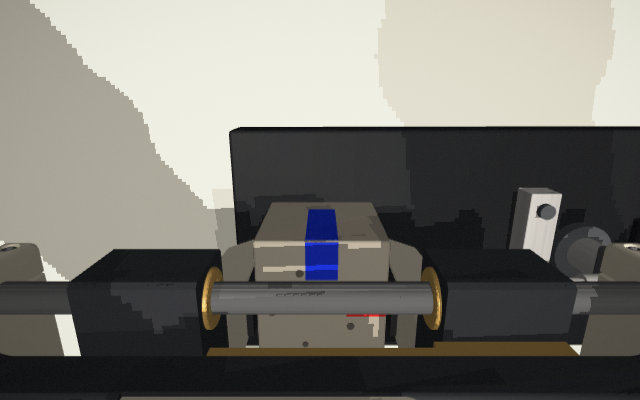

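The blue face is on the tool +x side at (321,243). Turning clockwise by 90° will bring it to face the bar.

Call:
servo_tool(
  series="0 0 -0.007 0; 0 0 -0.015 4; 0 0 -0.015 14; 0 0 -0.015 24; 0 0 -0.015 34; 0 0 -0.015 44; 0 0 -0.015 54; 0 0 -0.015 64",
)

```text
t: 18.65
tool_pos: [0.4746, -0.2743, 0.0714]
eef_rot: [[0.92, 0.393, -0.0], [0.393, -0.92, 0.0], [0.0, -0.0, -1.0]]
wrist_force: [-0.7, 0.1, -2.5]
gripper_width: 0.0496
```

Call:
servo_tool(
  series="0 0 0 10; 0 0 0 19; 0 0 0 25; 0 0 0 26; 0 0 0 26",
)

```text
t: 19.27
tool_pos: [0.4746, -0.2745, 0.0713]
eef_rot: [[0.999, -0.043, -0.0], [-0.043, -0.999, 0.0], [-0.0, -0.0, -1.0]]
wrist_force: [-0.1, -0.2, -2.2]
gripper_width: 0.0496
```

```bash
python3 - <<'E'
from h import *
go((.4750,-.2740,.0575),-92.5)
T=wristT(); p,d=save('wrist','w10'); np.save('pics/w10T.npy',T)
E
```

```text
at [ 0.4746 -0.2745  0.0713] yaw -92.44 t 19.27 q [-0.31  0.9   1.23  2.   -1.02  1.05 -0.19] F [-0.08 -0.22 -2.2 ] M [-0.084  0.142 -0.   ] w 0.0496
shift [ 0.0004 -0.0005  0.0138] turn 0.06
```

View pics/w10.png

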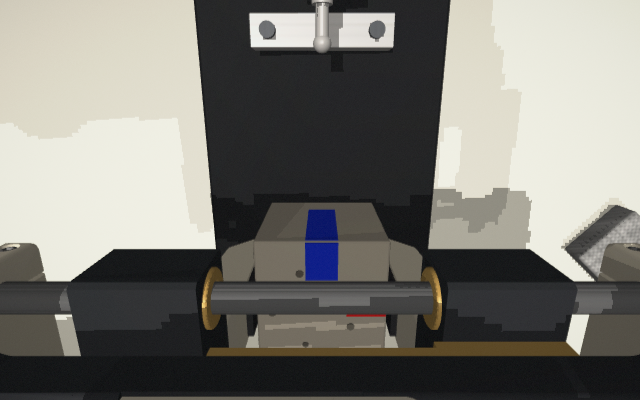

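The blue face points at the bar, with the cube centred at col 321 and the plunger at col 322. I'll lower it.

Call:
servo_tool(
  series="0 0 0.006 0; 0 0 0.011 0; 0 0 0.0135 0.1; 0 0 0.0145 0.1; 0 0 0.0145 0.1",
)

```text
t: 19.95
tool_pos: [0.4746, -0.2747, 0.0567]
eef_rot: [[0.999, -0.046, -0.0], [-0.046, -0.999, -0.0], [-0.0, 0.0, -1.0]]
wrist_force: [-1.2, -0.3, -2.6]
gripper_width: 0.0502
```

```bash
python3 - <<'E'
from h import *
go((.4750,-.2744,.0563),-92.5)
E
```

```text
at [ 0.4746 -0.2747  0.0567] yaw -92.66 t 19.95 q [-0.3   0.92  1.21  2.01 -1.05  1.03 -0.18] F [-1.16 -0.3  -2.57] M [-0.086  0.193  0.002] w 0.0502
shift [ 0.0004 -0.0003  0.0004] turn -0.16
```

Call:
servo_tool(
  series="0 0 0.0006 -0.15; 0 0 0.0006 -0.15; 0 0 0.0006 -0.15",
)

```text
t: 20.32
tool_pos: [0.4747, -0.2747, 0.0563]
eef_rot: [[0.999, -0.044, 0.0], [-0.044, -0.999, -0.0], [0.0, 0.0, -1.0]]
wrist_force: [0.2, 0.2, -0.8]
gripper_width: 0.0497
```

Call:
servo_tool(
  series="0 0 0 0; 0 0 0 0; 0 0 0 0",
  gripper=70,
)

```text
t: 20.7
tool_pos: [0.4747, -0.2747, 0.0562]
eef_rot: [[0.999, -0.044, 0.0], [-0.044, -0.999, -0.0], [0.0, 0.0, -1.0]]
wrist_force: [-0.5, 0.7, 1.1]
gripper_width: 0.0642
```

Call:
servo_tool(
  series="0 0 0 0; 0 0 0 0; 0 0 0 0; 0 0 0 0",
  gripper=0,
)

```text
t: 21.2
tool_pos: [0.4746, -0.2747, 0.0561]
eef_rot: [[0.999, -0.044, 0.0], [-0.044, -0.999, -0.0], [0.0, 0.0, -1.0]]
wrist_force: [-0.2, 0.4, -0.3]
gripper_width: 0.0497
```

```bash
python3 - <<'E'
from h import *
go((.5433,-.2777,.0565),-92.5)
E
```

```text
at [ 0.4746 -0.2747  0.0561] yaw -92.51 t 21.2 q [-0.3   0.92  1.21  2.01 -1.05  1.03 -0.17] F [-0.22  0.42 -0.33] M [-0.128  0.13  -0.023] w 0.0497
shift [ 0.0687  0.     -0.0004] turn -0.01
```

Call:
servo_tool(
  series="0.004 0 0 0; 0.012 0 0 0; 0.021 0 0 0; 0.031 0 0 0; 0.041 0 0 0; 0.051 0 0 0; 0.058 0 0 0; 0.06 0 0 0",
)

```text
t: 22.2
tool_pos: [0.5348, -0.2773, 0.0561]
eef_rot: [[0.999, -0.043, -0.0], [-0.043, -0.999, 0.0], [-0.0, -0.0, -1.0]]
wrist_force: [-5.6, 1.6, 5.0]
gripper_width: 0.0496
```

```bash
python3 - <<'E'
from h import *
go((.5433,-.2777,.0561),-92.5)
E
```

```text
at [ 0.5348 -0.2773  0.0561] yaw -92.48 t 22.2 q [-0.3   0.97  1.19  1.88 -1.05  1.09 -0.28] F [-5.6   1.64  5.04] M [ 0.143  1.323 -0.029] w 0.0496
shift [0.0085 0.0001 0.    ] turn 0.02
```

Call:
servo_tool(
  series="0.001 0 -0.0003 0; 0.003 0 -0.0003 0; 0.005 0 -0.0003 0; 0.006 0 -0.0003 0; 0.006 0 -0.0003 0",
)

```text
t: 22.82
tool_pos: [0.5407, -0.2773, 0.0563]
eef_rot: [[0.999, -0.044, 0.0], [-0.044, -0.999, 0.0], [0.0, -0.0, -1.0]]
wrist_force: [0.1, 0.5, -2.3]
gripper_width: 0.05
```

Call:
servo_tool(
  series="0.001 0 0 0; 0.001 0 0 0",
)

```text
t: 23.08
tool_pos: [0.5415, -0.2775, 0.0564]
eef_rot: [[0.999, -0.044, -0.0], [-0.044, -0.999, 0.0], [-0.0, -0.0, -1.0]]
wrist_force: [-1.5, 0.6, -3.8]
gripper_width: 0.0496
```

```bash
python3 - <<'E'
from h import *
go((.5433,-.2777,.0561),-92.5)
E
```

```text
at [ 0.5415 -0.2775  0.0564] yaw -92.51 t 23.07 q [-0.3   0.98  1.19  1.86 -1.05  1.1  -0.3 ] F [-1.47  0.57 -3.84] M [-0.015  0.285  0.004] w 0.0496
shift [0.0018 0.0001 0.0003] turn -0.01
```

Call:
servo_tool(
  series="0.0005 0 0.0002 0; 0.001 0 0.0002 0; 0.001 0 0.0002 0",
)

```text
t: 23.45
tool_pos: [0.5426, -0.2776, 0.0562]
eef_rot: [[0.999, -0.044, 0.0], [-0.044, -0.999, 0.0], [0.0, -0.0, -1.0]]
wrist_force: [-1.1, 0.1, -2.1]
gripper_width: 0.0499
```

Call:
servo_tool(
  series="0.001 0 0 0; 0.001 0 0 0",
)

```text
t: 23.7
tool_pos: [0.5436, -0.2776, 0.0562]
eef_rot: [[0.999, -0.044, 0.0], [-0.044, -0.999, 0.0], [0.0, -0.0, -1.0]]
wrist_force: [-1.9, 0.5, -3.2]
gripper_width: 0.0503
```

Call:
servo_tool(
  series="0.0005 0 0.0002 0; 0.001 0 0.0002 0; 0.001 0 0.0002 0",
)

```text
t: 24.08
tool_pos: [0.5443, -0.2778, 0.0562]
eef_rot: [[0.999, -0.044, -0.0], [-0.044, -0.999, 0.0], [-0.0, -0.0, -1.0]]
wrist_force: [-3.5, 1.3, 2.6]
gripper_width: 0.0497
```

```bash
python3 - <<'E'
from h import *
go((.5433,-.2777,.0561),-92.5)
p,d=save('side','d11')
c=cv2.imread('pics/d11.png')[225:290,230:340]; cv2.imwrite('pics/d11c.png',cv2.resize(c,None,fx=7,fy=7,interpolation=cv2.INTER_CUBIC))
save('wrist','w11')
E
```

```text
at [ 0.5443 -0.2778  0.0562] yaw -92.52 t 24.07 q [-0.29  0.98  1.19  1.85 -1.05  1.1  -0.3 ] F [-3.46  1.28  2.63] M [ 0.224  0.98  -0.018] w 0.0497
shift [-0.001  -0.      0.0001] turn -0.02
```

View pics/d11c.png

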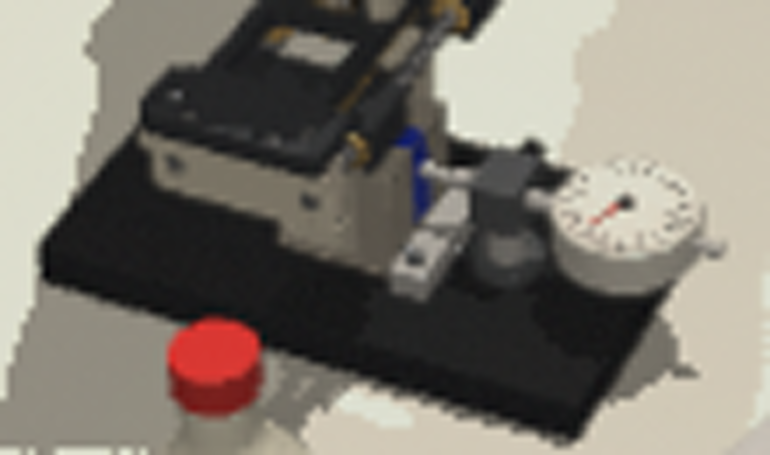

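View pics/w11.png

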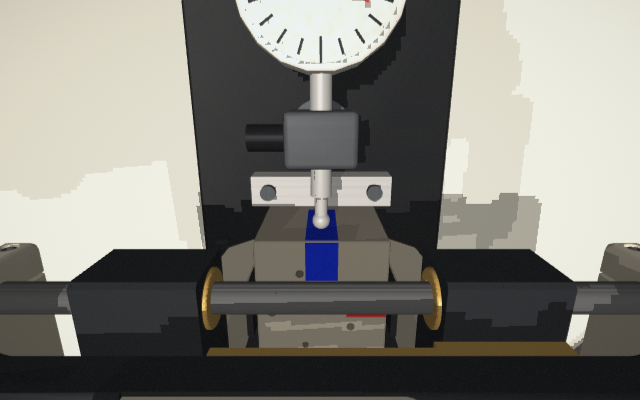

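The blue face has the plunger partly pressed. The needle points about 8 o'clock, against 9 o'clock when the red face was home, so a millimetre or so is left.

Call:
servo_tool(
  series="0.0007 0 0 0; 0.0007 0 0 0",
)

```text
t: 24.42
tool_pos: [0.5449, -0.2779, 0.0561]
eef_rot: [[0.999, -0.044, -0.0], [-0.044, -0.999, -0.0], [-0.0, 0.0, -1.0]]
wrist_force: [-5.2, 1.5, 3.6]
gripper_width: 0.0499
```

Call:
servo_tool(
  series="0.0007 0 0 0; 0.0007 0 0 0",
)

```text
t: 24.68
tool_pos: [0.5456, -0.278, 0.0562]
eef_rot: [[0.999, -0.044, -0.0], [-0.044, -0.999, -0.0], [-0.0, 0.0, -1.0]]
wrist_force: [-4.1, 1.5, 3.2]
gripper_width: 0.0498
```

Call:
servo_tool(
  series="0.0007 0 0 0; 0.0007 0 0 0",
)

```text
t: 24.92
tool_pos: [0.5457, -0.278, 0.0561]
eef_rot: [[0.999, -0.044, -0.001], [-0.044, -0.999, 0.0], [-0.001, -0.0, -1.0]]
wrist_force: [-7.3, 2.0, 4.4]
gripper_width: 0.0499
```

```bash
python3 - <<'E'
from h import *
go((.5433,-.2777,.0561),-92.5)
E
```

```text
at [ 0.5457 -0.278   0.0561] yaw -92.54 t 24.93 q [-0.29  0.98  1.19  1.85 -1.04  1.11 -0.3 ] F [-7.3   2.02  4.41] M [0.375 1.571 0.048] w 0.0499
shift [-0.0024 -0.0002  0.0001] turn -0.04
```

The motion has stopped and the force rose to 7.3 N, so the blue face is home. I'll hold it there.

Call:
servo_tool(
  series="0.0002 0 0 0; 0.0002 0 0 0; 0.0002 0 0 0; 0.0002 0 0 0; 0.0002 0 0 0; 0.0002 0 0 0; 0.0002 0 0 0; 0.0002 0 0 0",
)

```text
t: 25.92
tool_pos: [0.5457, -0.278, 0.0562]
eef_rot: [[0.999, -0.045, -0.001], [-0.045, -0.999, 0.0], [-0.001, -0.0, -1.0]]
wrist_force: [-7.1, 1.8, 5.4]
gripper_width: 0.05
```

Call:
servo_tool(
  series="0 0 0 0; 0 0 0 0; 0 0 0 0",
)

```text
t: 26.3
tool_pos: [0.5457, -0.278, 0.0562]
eef_rot: [[0.999, -0.045, -0.001], [-0.045, -0.999, 0.0], [-0.001, -0.0, -1.0]]
wrist_force: [-7.8, 2.3, 5.7]
gripper_width: 0.0501
```

```bash
python3 - <<'E'
from h import *
go((.5433,-.2777,.0561),-92.5)
p,d=save('side','d12')
c=cv2.imread('pics/d12.png')[225:290,230:340]; cv2.imwrite('pics/d12c.png',cv2.resize(c,None,fx=7,fy=7,interpolation=cv2.INTER_CUBIC))
E
```

```text
at [ 0.5457 -0.278   0.0562] yaw -92.55 t 26.3 q [-0.29  0.98  1.19  1.85 -1.04  1.11 -0.3 ] F [-7.75  2.25  5.75] M [0.41  1.831 0.087] w 0.0501
shift [-0.0025 -0.0002  0.0001] turn -0.05
```

View pics/d12c.png

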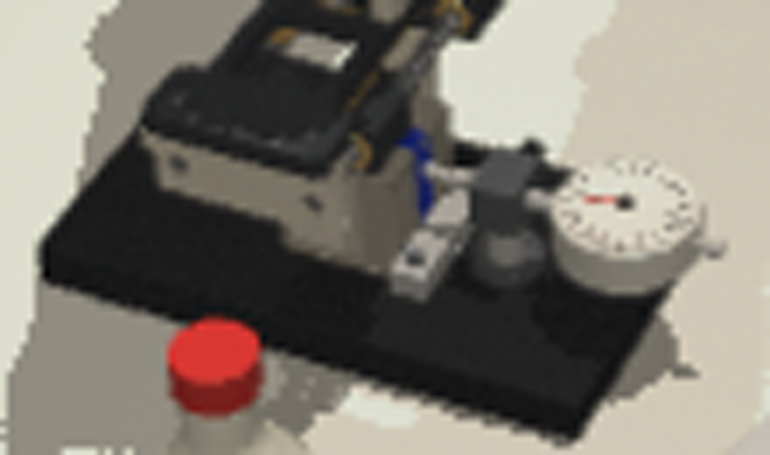

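The needle is again at 9 o'clock, the same as for the red face. I'll draw back and lift.

Call:
servo_tool(
  series="-0.004 0 0 0; -0.012 0 0 0; -0.024 0 -0.001 0; -0.038 0 -0.005 0; -0.05 0 -0.017 0; -0.056 0 -0.04 0; -0.058 0 -0.07 0; -0.058 0 -0.1 0",
)

```text
t: 27.35
tool_pos: [0.4878, -0.2754, 0.1575]
eef_rot: [[0.999, -0.045, -0.0], [-0.045, -0.999, 0.0], [-0.0, -0.0, -1.0]]
wrist_force: [0.5, 0.8, -2.4]
gripper_width: 0.05
```

Call:
servo_tool(
  series="0 0 -0.025 -2; 0 0 -0.05 -8; 0 0 -0.065 -17; 0 0 -0.07 -27; 0 0 -0.07 -37; 0 0 -0.07 -47; 0 0 -0.07 -57; 0 0 -0.07 -67",
)

```text
t: 28.35
tool_pos: [0.4878, -0.2756, 0.2266]
eef_rot: [[0.426, 0.905, 0.0], [0.905, -0.426, 0.0], [0.0, 0.0, -1.0]]
wrist_force: [0.0, -0.3, -4.1]
gripper_width: 0.0497
```

```bash
python3 - <<'E'
from h import *
go((.59,.338,.23),-5.5)
E
```

```text
at [ 0.4878 -0.2756  0.2266] yaw -25.24 t 28.35 q [-0.28  0.5   1.02  1.82 -0.48  1.09  0.48] F [ 0.01 -0.27 -4.14] M [-0.048  0.058  0.009] w 0.0497
shift [ 0.5987 -0.1692 -0.0033] turn -19.74
```

Call:
servo_tool(
  series="0.015 -0.004 0 0; 0.05 -0.012 0 0; 0.1 -0.024 0 0; 0.15 -0.036 0 -4; 0.2 -0.048 0 -8; 0.25 -0.06 0 -12; 0.3 -0.073 0 -16; 0.35 -0.085 0 -19.7",
)

```text
t: 29.35
tool_pos: [0.5622, 0.0798, 0.2262]
eef_rot: [[0.103, 0.995, -0.0], [0.995, -0.103, 0.0], [0.0, -0.0, -1.0]]
wrist_force: [1.1, -1.2, -2.7]
gripper_width: 0.0499
```

```bash
python3 - <<'E'
from h import *
go((.59,.22,.23),-5.5)
E
```

```text
at [0.5622 0.0798 0.2262] yaw -5.93 t 29.35 q [-0.89  0.49  0.97  1.8  -0.46  1.09  0.13] F [ 1.1  -1.19 -2.72] M [-0.156 -0.048  0.009] w 0.0499
shift [ 0.1423  0.0131 -0.0038] turn -0.43
```

Call:
servo_tool(
  series="0.04 0.004 0 0; 0.08 0.008 0 -0.2; 0.115 0.011 -0.002 -0.4; 0.135 0.013 -0.004 -0.4; 0.142 0.013 -0.004 -0.4; 0.142 0.013 -0.004 -0.4; 0.142 0.013 -0.004 -0.4",
)

```text
t: 30.22
tool_pos: [0.5902, 0.2154, 0.2302]
eef_rot: [[0.097, 0.995, 0.0], [0.995, -0.097, -0.0], [-0.0, 0.0, -1.0]]
wrist_force: [-0.7, 0.4, -3.4]
gripper_width: 0.0501
```

```bash
python3 - <<'E'
from h import *
T=wristT(); p,d=save('wrist','w13'); np.save('pics/w13T.npy',T)
go((.59,.338,.23),-5.5)
hsv=cv2.cvtColor(p,cv2.COLOR_RGB2HSV);H,S=hsv[...,0],hsv[...,1]
m=((H>100)&(H<135)&(S>110)).astype(np.uint8); k,l,st,c=cv2.connectedComponentsWithStats(m); print(st)
i=1+st[1:,4].argmax(); v,u=np.nonzero(l==i)
print('rim plane',rect(ray_plane('wrist',np.c_[u,v],.102,T)))
P=pts('wrist',d,T); q=P[l==i]; print('all',rect(q)); 
r=q[abs(q[:,2]-.102)<.003]; print('rim',len(r),rect(r))
f=q[abs(q[:,2]-.094)<.002]; print('floor',len(f),rect(f),np.percentile(q[:,2],[1,50,99]))
E
```

```text
at [0.5902 0.2155 0.2302] yaw -5.56 t 30.27 q [-1.02  0.59  0.94  1.64 -0.51  1.17 -0.06] F [ 0.2   0.3  -2.41] M [-0.058 -0.008 -0.021] w 0.0496
shift [ 0.1219 -0.0121  0.0002] turn -0.06
[[     0      0    640    400 242468]
 [   242      0    121     83   9789]
 [   540      0      1      1      1]
 ...
 [   133    173     24     17    305]
 [   305    209     33     31    918]
 [   305    243     33     38   1253]]
rim plane (array([587.1, 326.1]), array([50.9, 79.4]), 84.5)
all (array([586.6, 322.8]), array([62.6, 79.9]), 84.4)
rim 827 (array([587. , 326.4]), array([51.5, 79.9]), 84.5)
floor 8075 (array([587.2, 328.4]), array([50.9, 76.5]), 84.4) [0.09135734 0.09311604 0.10198825]
```

View pics/w13.png

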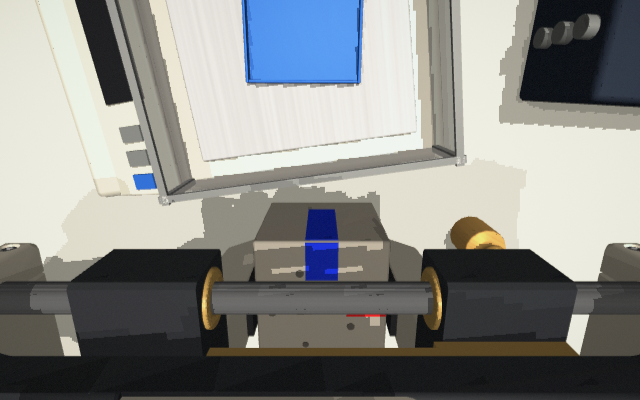

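The tray, at cols 247–362, is cut off at the top of the picture. I'll go 50 mm further on and measure again.

Call:
servo_tool(
  series="0.012 -0.002 0 0; 0.03 -0.004 0 0; 0.044 -0.006 0 0; 0.05 -0.006 0 0; 0.05 -0.006 0 0; 0.05 -0.006 0 0",
)

```text
t: 31.02
tool_pos: [0.5891, 0.2668, 0.2301]
eef_rot: [[0.095, 0.995, 0.0], [0.995, -0.095, -0.0], [-0.0, 0.0, -1.0]]
wrist_force: [-0.7, 0.3, -2.3]
gripper_width: 0.0501
```

```bash
cat > tray.py <<'E'
from h import *
import sys
T=wristT(); s0=robot.state(); p,d=save('wrist',sys.argv[1])
hsv=cv2.cvtColor(p,cv2.COLOR_RGB2HSV);H,S=hsv[...,0],hsv[...,1]
m=((H>100)&(H<135)&(S>110)).astype(np.uint8); k,l,st,c=cv2.connectedComponentsWithStats(m)
i=1+st[1:,4].argmax(); v,u=np.nonzero(l==i); print(st[i])
P=pts('wrist',d,T); q=P[l==i]
c1=rect(ray_plane('wrist',np.c_[u,v],.102,T)); print('rim plane',c1); print('all',rect(q))
r=q[abs(q[:,2]-.102)<.0025]; print('rim',len(r),rect(r))
f=q[abs(q[:,2]-.0932)<.002]; print('floor',len(f),rect(f),np.percentile(q[:,2],[1,50,99]))
go((.59,.338,.23),-5.5)
E
python3 tray.py w14
```

```text
[  253    38   119   118 13288]
rim plane (array([588.5, 340.4]), array([79. , 79.3]), 84.2)
all (array([588.5, 340.4]), array([79.6, 79.9]), 84.3)
rim 1232 (array([588.5, 340.4]), array([79.6, 79.9]), 84.3)
floor 11494 (array([588.4, 340.3]), array([76.5, 76.5]), 84.2) [0.09135343 0.09312237 0.10207875]
at [0.5891 0.2667 0.2301] yaw -5.47 t 31.07 q [-1.07  0.62  0.93  1.59 -0.53  1.19 -0.13] F [-0.19 -0.12 -3.08] M [-0.091  0.047  0.016] w 0.0501
shift [ 0.0711 -0.0059  0.0001] turn 0.03
```

View pics/w14.png

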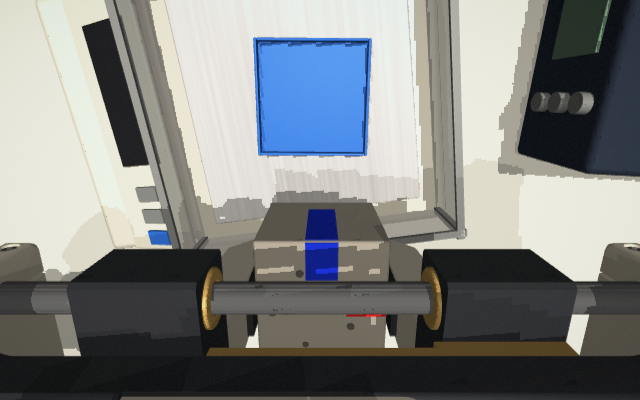

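The tray is now fully visible: centre (588.5, 340.4) mm, yaw -5.75°. I'll move above it while still high.

Call:
servo_tool(
  series="0.015 -0.0015 0 0; 0.035 -0.0035 0 0.2; 0.055 -0.0055 0 0.3; 0.069 -0.007 0 0.3; 0.074 -0.0077 0 0.3; 0.074 -0.0077 0 0.3; 0.074 -0.0077 0 0.3; 0.074 -0.0077 0 0.3",
)

```text
t: 32.08
tool_pos: [0.5885, 0.3411, 0.2302]
eef_rot: [[0.101, 0.995, 0.0], [0.995, -0.101, 0.0], [0.0, 0.0, -1.0]]
wrist_force: [-0.1, 0.3, -1.8]
gripper_width: 0.0498
```

```bash
python3 - <<'E'
from h import *
go((.5885,.341,.17),-5.75)
E
```

```text
at [0.5885 0.3411 0.2302] yaw -5.77 t 32.08 q [-1.13  0.68  0.92  1.5  -0.55  1.24 -0.24] F [-0.07  0.27 -1.76] M [-0.073  0.066  0.014] w 0.0498
shift [-0.0001  0.      0.0602] turn -0.02
```

Call:
servo_tool(
  series="0 0 0.008 0; 0 0 0.022 0; 0 0 0.038 0; 0 0 0.052 0; 0 0 0.06 0; 0 0 0.062 0; 0 0 0.062 0; 0 0 0.062 0",
)

```text
t: 33.08
tool_pos: [0.5886, 0.342, 0.1686]
eef_rot: [[0.099, 0.995, 0.001], [0.995, -0.099, 0.0], [0.001, 0.001, -1.0]]
wrist_force: [0.1, 0.6, -2.4]
gripper_width: 0.0497
```

```bash
python3 - <<'E'
from h import *
go((.5885,.341,.148),-5.75)
p,d=save('side','d15'); c=cv2.imread('pics/d15.png')[60:180,290:430]; cv2.imwrite('pics/d15c.png',cv2.resize(c,None,fx=5,fy=5,interpolation=cv2.INTER_CUBIC))
p,d=save('scene','s15'); c=cv2.imread('pics/s15.png')[150:290,390:550]; cv2.imwrite('pics/s15c.png',cv2.resize(c,None,fx=4,fy=4,interpolation=cv2.INTER_CUBIC))
E
```

```text
at [0.5886 0.342  0.1686] yaw -5.71 t 33.08 q [-1.11  0.73  0.88  1.57 -0.6   1.13 -0.2 ] F [ 0.09  0.59 -2.44] M [-0.116  0.091  0.018] w 0.0497
shift [-0.001  -0.      0.0206] turn 0.04
```

View pics/d15c.png

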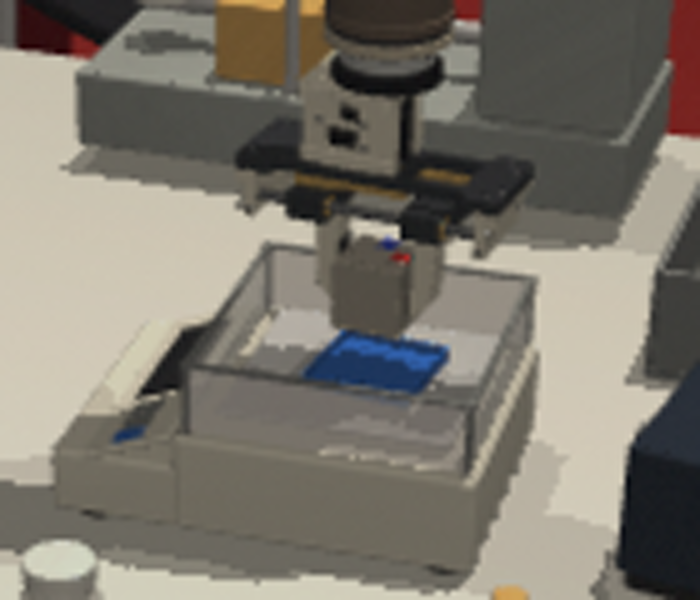

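View pics/s15c.png

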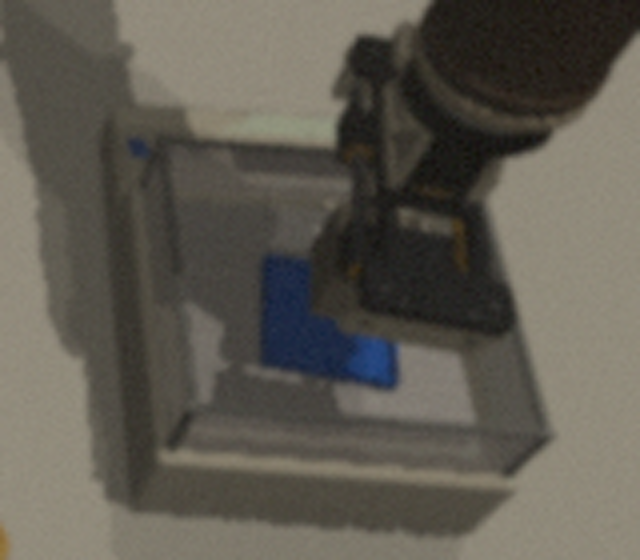

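The cube hangs level over the tray, inside the shield's outline. I'll make the final descent.

Call:
servo_tool(
  series="-0.0005 0 0.004 0; -0.001 0 0.009 0; -0.001 0 0.014 0; -0.001 0 0.0175 0; -0.001 0 0.0195 0; -0.001 0 0.0205 0; -0.001 0 0.0205 0; -0.001 0 0.0205 0",
)

```text
t: 34.17
tool_pos: [0.5882, 0.3409, 0.1477]
eef_rot: [[0.099, 0.995, 0.0], [0.995, -0.099, 0.0], [0.0, 0.0, -1.0]]
wrist_force: [-0.6, 0.8, -3.2]
gripper_width: 0.0499
```

```bash
python3 - <<'E'
from h import *
go((.5885,.341,.148),-5.75)
E
```

```text
at [0.5882 0.3409 0.1477] yaw -5.71 t 34.17 q [-1.1   0.75  0.86  1.59 -0.62  1.1  -0.18] F [-0.56  0.76 -3.19] M [-0.107  0.069  0.006] w 0.0499
shift [ 0.0001  0.0003 -0.0003] turn 0.04
```

Next, an independent check with the fixed cameras: cube against tray, and everything else against the first pictures.

```bash
python3 - <<'E'
from h import *
p,d=save('side','d16'); c=cv2.imread('pics/d16.png')[60:180,290:430]; cv2.imwrite('pics/d16c.png',cv2.resize(c,None,fx=5,fy=5,interpolation=cv2.INTER_CUBIC))
T=wristT(); pw,dw=save('wrist','w16')
P=pts('side',d); X,Y,Z=[P[...,i] for i in range(3)]
hsv=cv2.cvtColor(p,cv2.COLOR_RGB2HSV);H,S=hsv[...,0].astype(int),hsv[...,1]
near=(X>.5)&(X<.68)&(Y>.25)&(Y<.45)
tr=near&(H>100)&(H<135)&(S>110)&(Z<.11); q=P[tr]; a=np.radians(-5.75); R=np.array([[np.cos(a),np.sin(a)],[-np.sin(a),np.cos(a)]])
ql=q[:,:2]@R.T; print('tray now side: tray-x range',np.percentile(ql[:,0],[1,99]),'y',np.percentile(ql[:,1],[1,99]))
z0=np.load('pics/side0.npz'); P0=pts('side',z0['d']); h0=cv2.cvtColor(z0['p'],cv2.COLOR_RGB2HSV); t0=(h0[...,0]>100)&(h0[...,0]<135)&(h0[...,1]>110)&(P0[...,0]>.5)&(P0[...,0]<.68)&(P0[...,1]>.25)&(P0[...,1]<.45)
q0=P0[t0][:,:2]@R.T; print('tray at t0:',np.percentile(q0[:,0],[1,99]),np.percentile(q0[:,1],[1,99]))
cu=near&(Z>.113)&(Z<.158)&(H<40)&(X>.54)&(X<.64)&(Y>.29)&(Y<.39); cu&=(S<110)
k,l,st,ce=cv2.connectedComponentsWithStats(cu.astype(np.uint8)); i=1+st[1:,4].argmax(); g=P[l==i]; gl=g[:,:2]@R.T
print(st[i],'cube local x',np.percentile(gl[:,0],[1,5,95,99]),'y',np.percentile(gl[:,1],[1,5,50]),'z',np.percentile(g[:,2],[1,99]))
pl=P[...]; 
go((.5885,.341,.148),-5.75)
for n,(cx,cy) in dict(c2=(.685,-.066),c3=(.58,.012),master=(.75,-.17),tin=(.45,.1),weight=(.75,.128)).items():
    f=lambda P:np.round(np.median(P[(abs(P[...,0]-cx)<.05)&(abs(P[...,1]-cy)<.05)&(P[...,2]>.02)],0),4)
    print(n,f(P0),f(P))
E
```

```text
tray now side: tray-x range [0.51403619 0.59514316] y [0.35776428 0.43972742]
tray at t0: [0.5133324  0.59389986] [0.35643983 0.44092615]
[353 116  25  17 242] cube local x [0.51110397 0.51602221 0.59336712 0.59564407] y [0.36582003 0.37024688 0.37663421] z [0.11402702 0.1575997 ]
at [0.5882 0.3409 0.1477] yaw -5.71 t 34.27 q [-1.1   0.75  0.86  1.59 -0.62  1.1  -0.18] F [ 0.14  0.71 -2.89] M [-0.095  0.02   0.051] w 0.0501
shift [ 0.0001  0.0003 -0.0003] turn 0.04
c2 [ 0.6825 -0.0772  0.048 ] [ 0.6823 -0.077   0.0475]
c3 [ 0.5794 -0.0022  0.0472] [ 0.579  -0.0035  0.0473]
master [ 0.7471 -0.188   0.0593] [ 0.7476 -0.1874  0.0603]
tin [0.4499 0.0934 0.0424] [0.449  0.0931 0.0425]
weight [0.7451 0.1224 0.0437] [0.7451 0.1224 0.0438]
```

View pics/d16c.png

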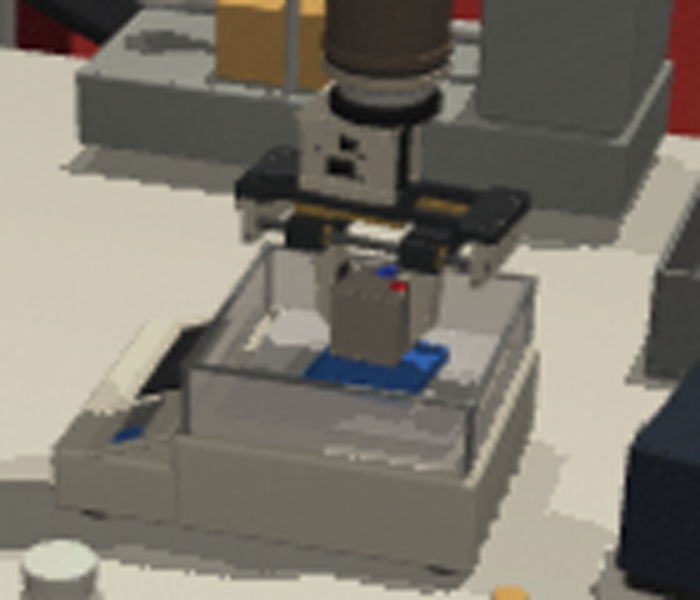

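View pics/w16.png

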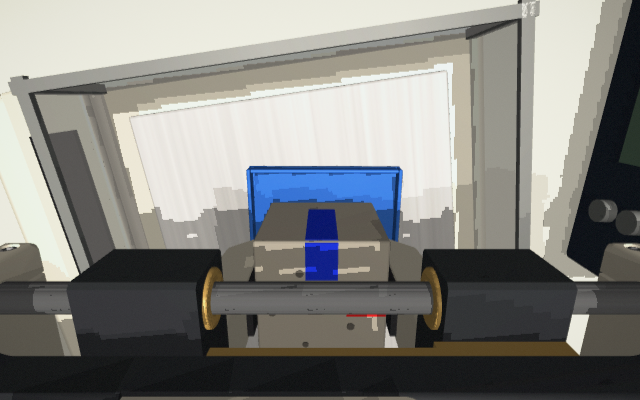

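```bash
python3 - <<'E'
from h import *
z=np.load('pics/w16.npz');p,d=z['p'],z['d'];Tt=np.array(calibration('wrist')['tool_from_camera'])
P=pts('wrist',d,Tt)*1000
hsv=cv2.cvtColor(p,cv2.COLOR_RGB2HSV);H,S=hsv[...,0],hsv[...,1]
m=(H>100)&(H<135)&(S>110); m[:150]=0; m[245:]=0; m[:,:230]=0; m[:,420:]=0
for r in (166,167,168,170,175,185,195):
    u=np.nonzero(m[r])[0]
    if len(u): print(r,u.min(),u.max(),P[r,u.min()].round(1),P[r,u.max()].round(1))
for u in (255,285,320,360,395):
    v=np.nonzero(m[:,u])[0].min(); print('top',u,v,P[v,u].round(1))
for v in (236,240,244,250):
    for (a,b) in ((245,265),(380,400)): print(v,[(u,*P[v,u].round(1)) for u in range(a,b,3)])
# cube vs wrist: blue-face top edge
print([P[v,300].round(1) for v in (240,242,244,246,248)])
E
```

```text
166 250 361 [ 39.3 -39.2  56.1] [39.4 20.  55.7]
167 249 399 [ 39.3 -39.1  53.1] [39.1 40.  54.6]
168 248 399 [ 39.2 -39.3  51.2] [39.2 39.4 51.5]
170 246 401 [ 38.9 -39.6  47.4] [39.2 39.2 45.9]
175 247 401 [ 36.7 -38.9  45.7] [36.4 39.6 46.9]
185 247 401 [ 30.8 -39.7  48.2] [30.9 40.2 48. ]
195 248 400 [ 25.7 -39.3  47.3] [26.  39.6 46.4]
top 255 166 [ 39.3 -36.5  56.2]
top 285 166 [ 39.3 -20.5  56.1]
top 320 166 [39.3 -1.8 56. ]
top 360 166 [39.3 19.6 56.5]
top 395 167 [39.1 37.9 54.4]
236 [(245, np.float64(-1.3), np.float64(-44.5), np.float64(57.3)), (248, np.float64(-1.1), np.float64(-42.7), np.float64(56.9)), (251, np.float64(3.4), np.float64(-38.6), np.float64(45.7)), (254, np.float64(2.3), np.float64(-37.6), np.float64(48.6)), (257, np.float64(25.1), np.float64(-25.1), np.float64(-7.9)), (260, np.float64(24.8), np.float64(-24.1), np.float64(-7.2)), (263, np.float64(24.9), np.float64(-22.9), np.float64(-7.5))]
236 [(380, np.float64(24.6), np.float64(21.0), np.float64(-6.6)), (383, np.float64(25.3), np.float64(21.8), np.float64(-8.3)), (386, np.float64(25.2), np.float64(23.0), 
[... 2344 characters left out ...]
at64(21.4), np.float64(-23.4), np.float64(-12.4)), (263, np.float64(21.4), np.float64(-22.3), np.float64(-12.3))]
250 [(380, np.float64(21.9), np.float64(20.0), np.float64(-13.4)), (383, np.float64(22.1), np.float64(21.0), np.float64(-13.8)), (386, np.float64(21.3), np.float64(22.5), np.float64(-11.9)), (389, np.float64(21.5), np.float64(23.5), np.float64(-12.4)), (392, np.float64(11.3), np.float64(29.5), np.float64(10.3)), (395, np.float64(11.4), np.float64(30.7), np.float64(10.0)), (398, np.float64(11.3), np.float64(32.0), np.float64(10.1))]
[array([ 25.1,  -8.8, -11.9]), array([ 24.9,  -8.8, -13.2]), array([ 24. ,  -8.8, -12.9]), array([ 23.3,  -8.8, -13.1]), array([ 22.3,  -8.8, -12.6])]
```

Seen from the hand, the tray's centre is within 1 mm of the cube's and the gap to the rim is about 9.6 mm. I'll trim slightly and hold still.

Call:
servo_tool(
  series="0 0.0003 -0.0002 0; 0 0.0006 -0.0004 0; 0 0.0006 -0.0004 0; 0 0.0006 -0.0004 0; 0 0.0006 -0.0004 0; 0 0.0006 -0.0004 0; 0 0.0006 -0.0004 0; 0 0.0006 -0.0004 0",
)

```text
t: 35.28
tool_pos: [0.5887, 0.3408, 0.1479]
eef_rot: [[0.099, 0.995, -0.0], [0.995, -0.099, 0.0], [0.0, -0.0, -1.0]]
wrist_force: [-0.0, 0.4, -2.5]
gripper_width: 0.0499
```

Call:
servo_tool(
  series="0 0 0 0; 0 0 0 0; 0 0 0 0; 0 0 0 0",
)

```text
t: 35.78
tool_pos: [0.5888, 0.3409, 0.1479]
eef_rot: [[0.099, 0.995, 0.0], [0.995, -0.099, 0.0], [0.0, 0.0, -1.0]]
wrist_force: [-0.9, -0.0, -2.7]
gripper_width: 0.0497
```

```bash
python3 - <<'E'
from h import *
go((.5885,.341,.148),-5.75); print(np.abs(robot.state()['joint_vel']).max())
print(robot.hand_in())
E
```

```text
at [0.5888 0.3409 0.1479] yaw -5.71 t 35.77 q [-1.1   0.75  0.86  1.59 -0.62  1.1  -0.18] F [-0.86 -0.02 -2.71] M [-0.127  0.054 -0.005] w 0.0497
shift [ 0.0001 -0.0003 -0.0001] turn 0.04
0.002636574997840196
the job is handed in; nothing more can be done
None
```

Both faces were checked on the gauge, red then blue, and I handed in at t ≈ 35.8 s with the cube held still over the blue tray.

- **Gauge checks:** I slid each face along the base to the stop bar and held it there for about 1.4 s at 7–8 N. The dial needle pointed to the same place, about 9 o'clock, both times, and the yaw moment stayed below 0.1 N m. Between the two I drew the cube back, set it down, regripped it and turned it 90°.
- **Hold over the tray:** The cube's underside is about 10 mm above the rim. It is centred within about 1 mm and square within about 0.1° by the wrist camera, and the force reading shows only the cube's weight.
- **Rest of the scene:** In the side camera the tray and the other two cubes, master, weight and tin stayed in place to within about 1.5 mm, which I take as measurement noise. I did not re-measure the bottle or the brush.

**Disagreements and failed checks:**
- The fixed cameras put the cube and gauge up to about 8 mm further from the robot than the wrist camera. I went by the wrist camera, and contact with the bar matched it to about 1 mm.
- The side-camera measurement of the hanging cube failed because the gripper was included, so the centring rests on the wrist camera and arm pose alone.
- During part of the blue-face slide the base carried almost none of the cube's weight, so it may have been about 0.2 mm clear. I lowered it back onto the base before the reading.

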